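# Lock the slip box with its latch key

## Task

Lock the wooden slip box: take the flat-bladed latch key from its holder, put its blade well down into the slotted latch on the box's lid and turn the latch clockwise until it seats firmly against its stop. Work gently - do not force the latch or turn it with the fingers - then stand the key back upright in its holder, let it go, and leave the other things on the desk where they are.

Things in the scene. Friction and masses are not known exactly. Their poses are not given: they have to be found in the camera images.
- latch (a joint): Turn of the slotted latch, rad. 0 = unlocked, the slot lies left to right across the box; grows clockwise seen from above; 1.571 = seated on its hard stop, the slot then runs front to back. Starts 0.10 to 0.35. It turns stiffly (about 0.1 N m of friction) and stays where it is left; there is no spring. On the stop the moment rises steeply: about 0.2 N m shows it is seated, and more than about 0.4 N m (or a hard push of some 40 N) counts as forcing it.
- latch_slot (a point): Centre of the slot's mouth on the latch's top face, 86 mm above the desk. The latch is a round steel disc 41 mm across in a fixed aluminium bezel ring (outside 52 mm, its rim 1 mm lower than the disc) on the lid of the box. The straight slot is 24 mm long, 6 mm wide, 8 mm deep with a flat dark floor. x runs along the slot, z up; turns with the latch. It is the disc's turning axis.
- slipbox: The wooden slip box, fixed to the desk, 176 x 226 mm and 75 mm high to the top of its lid; origin at the centre of its underside, x to its back, z up. The latch's axis is 35 mm in front of the centre (x = -0.035, y = 0). Its unlocked slot lies along the box's y, seated along its x.
- key: The latch key, one rigid loose tool of about 90 g, 95 mm long, upright at the start; origin at the centre of its blade's lower edge, z up towards the handle, x along the blade's width.
- key_grip (a point): Centre of the key's black handle (30 mm along key x, 18 mm along key y, 50 mm tall): the place to grip, across the 18 mm sides (close along key y). 70 mm above the blade's edge. Axes as the key's.
- key_tip (a point): Centre of the lower edge of the key's steel blade. The blade is 20 mm wide (key x), 3.5 mm thick (key y) and 22 mm tall; in the slot it has 1.25 mm of play each side, so it twists about 0.12 rad before it bites. Above it a 10 mm round shank, and a round collar 36 mm across whose underside is 34 mm above the edge.
- holder_mouth (a point): Centre of the top of the key's holder, a dark wooden block 60 x 60 mm, 45 mm high, fixed to the desk, left or right of the box. Its round hole is 27 mm across and 40 mm deep; the key hangs in it upright by its collar, which rests on the top of the block (the blade's edge is then 34 mm below this point); any yaw is right.
- penpot: Bystander: grey pen pot 72 mm across with pens, 140 mm high over all, loose, on the other side of the box from the holder; origin under its centre.
- stapler: Bystander: stapler 130 x 36 mm, 46 mm high, loose, behind the box.
- mug: Bystander: white mug, 80 mm across, 90 mm high, loose, at the back left.
- bulldog: Bystander: black bulldog clip 50 x 30 mm, loose, left of the box.
- stamp: Bystander: wooden hand stamp 44 mm across, 76 mm high, loose, right of the box.
- tape: Bystander: tape dispenser 55 x 140 mm, 86 mm high, loose, behind the box.
Mind the look-alikes: they are no part of the job. What is shaped like the key but turquoise is not meant.

How it is judged (in metres and radians):
On the way, in this order (a step that is already met when the one before it is completed fails the run):
1. The key's blade is in the latch's slot, at least 4 mm deep, the latch not yet turned (horizontal distance between key_tip and latch_slot below 0.005 m and z of key_tip in the frame of latch_slot below -0.004 m and value of joint latch below 0.7 rad), for 0.2 s.
2. With the blade in the slot, the latch is turned onto its stop (past 1.50 rad of 1.571) (horizontal distance between key_tip and latch_slot below 0.005 m and z of key_tip in the frame of latch_slot below -0.004 m and value of joint latch above 1.5 rad), for 0.2 s.
At the end, for the whole second after the job is handed in: The latch stands on its stop (past 1.50 rad), and the key stands released and at rest in its holder: blade within 10 mm of the hole's axis and at least 30 mm below its mouth, upright within 0.12 rad (value of joint latch above 1.5 rad and horizontal distance between key_tip and holder_mouth below 0.01 m and z of key_tip in the frame of holder_mouth below -0.03 m and angle between key_tip's own z axis and vertical below 0.12 rad and linear speed of key below 0.02 m/s); the robot touches nothing.
It fails at once if The pen pot, stapler, mug, bulldog clip, hand stamp or tape dispenser is pushed away (more than 30 mm) (distance of any of penpot, stapler, mug, bulldog, stamp, tape from where it was at the start of the episode above 0.03 m).
It fails at once if The key is forced or rammed: its contact force on the box and latch together (both faces of the blade added up) exceeds 50 N (contact force between key and slipbox above 50 N).
It fails at once if The fingers touch the latch itself (contact force between the fingers and latch above 2 N).
It also fails if it takes over 67 s, if anything falls off the work surface, if the arm or the gripper's body presses on something with over 40 N, if the wrist force passes 120 N, or if a joint passes its speed limit or range.

## Robot

A 7-joint arm with a two-finger parallel gripper is mounted at the origin on the work surface. World frame = base frame: x ahead of the robot, y to its left, z up, the work surface at z = 0. Lengths are in mm, angles in rad, forces in N, time in s.
With the tool pointing down it reaches from about 400 to 900 mm from the base axis. Payload 5.6 kg.
Tool frame: the origin (TCP) lies at the very end of the fingers, on their centre line; the grasp point (between the pads) lies 19 mm behind it (arm.grip_point_offset is the distance from the TCP to the grasp point, in mm); z points along the fingers, y is the direction in which the jaws open and shut (so a half turn about z gives the same grasp; the last joint's range is limited). The gripper opens to 92 mm and grips with 3 to 60 N. Pads are 20 mm wide; open, the fingers measure 128 mm over their backs; the gripper's body (75 mm by 189 mm) begins 69 mm behind the grasp point.
Start: joints at [-1.224, 0.468, -0.012, 1.603, 0.006, 1.071, -0.056], TCP at [247.043, 601.231, 214.592] pointing down, gripper open.
Joint ranges: [-2.53, 2.53], [-0.31, 2.02], [-1.57, 1.55], [0.28, 2.44], [-1.29, 4.43], [0.15, 1.84], [-2.92, 2.92]. Speed limits (rad/s): [2.57, 2.57, 3.14, 3.14, 3.14, 3.14, 3.14].

## Interface

Orientations are given as a unit quaternion [x, y, z, w].
In Python, from plant import sense, snapshot, get_calibration, job, arm gives the robot as it stands.
- The arm moves only by the tool move_arm, never from a script. Its argument "moves" is a list of rows, each a list of 5 numbers: the finger opening in m, from 0 to 0.0919, then the shift along the tool's x, y, z in m, then the turn about the tool's z in rad. In form: [[jaw, dx, dy, dz, turn], ...]. A call has 1 to 8 rows; each row shifts and turns the pose as measured when the row begins, along the tool's axes as they then stand; what a row does not reach is not made up. A row lasts 1/8 s, in which the tool goes at most 62.5 mm and 10.7 degrees, less where a joint would pass 70% of its speed; a pose out of reach is approached as far as the arm can. A call with a gripper value outside its range is refused whole. The fingers move at their own pace and stop on an object; "grip_force" is the grip in N (left out, the last holds). Time passes only in rows, so rows that do not move let the fingers close. It gives the time, the measured TCP pose, the force and the opening at its end, in the units of the state.
- sense(): the state, without advancing time (a new reading comes with each control period).
- snapshot(name): name is "scene" or "top" or "wrist"; returns the picture (480x640x3 uint8, red, green, blue); there is no depth.
- get_calibration(name): a dict with "camera_matrix" (3x3 intrinsics, pixels), "R" (3x3) and "t" (3): a world point X has camera coordinates R X + t. Camera axes: x right, y down, z forward; pixel columns grow to the right and rows downward; lengths in mm; the calibration is good to about 2 mm. The wrist camera is an equidistant fisheye: a pixel r from the principal point sees the ray r / f radians off the axis. A picture is of the moment at which its call begins: read the wrist's pose just before it. get_calibration takes no time and is no camera call; for the wrist camera it gives the pose at the moment of the call.
- job.job_done(): hands the job in, once; it reports no verdict.
The state is a dict: "t": time; "qpos": joint angles; "qvel": joint speeds; "joint_torque": joint torques, N m; "ee_pos": TCP position; "orientation": TCP orientation; "force": force on the tool from outside, world axes, zero at the start; "ft_torque": the same for the moment, N m; "opening": opening from 0.0 (shut) to 1.0 (fully open).
Only numpy, scipy, OpenCV 4.12 (cv2) and the standard library are available. Lean on these libraries where they do the work, as an engineer would, in place of code of your own. Each camera call takes 0.05 s, during which the arm holds its last target.

## Working session

There is one attempt and no reset: what is moved stays moved. The work goes in short steps, Python scripts to look and compute and a tool call to move; the robot and the scene stay as the last step left them, time stands still between calls to the robot, and variables do not carry over. Pictures are saved under pics/ and viewed, and the job is handed in when it is done.

Besides the shell and the picture viewer there is one more tool, called after "Request:" as name(argument=value, ...) on one line, values as JSON. move_arm: Moves the arm, as the interface text tells. Its arguments: {"type":"object","properties":{"moves":{"type":"array","items":{"type":"array","items":{"type":"number"}}},"grip_force":{"type":"number"}},"required":["moves"]}

```bash
mkdir -p pics; ls; python3 - <<'E'
from plant import sense, snapshot, get_calibration, job, arm
import cv2
s=sense();print(s)
for n in ["scene","top","wrist"]:
    c=get_calibration(n);print(n,c)
    cv2.imwrite(f"pics/{n}0.png",snapshot(n)[:,:,::-1])
print(arm.grip_point_offset)
E
```

```text
pics
{'t': 0.0, 'qpos': array([-1.22399774,  0.46838621, -0.01159731,  1.60355558,  0.00600454,
        1.07141314, -0.05631292]), 'qvel': array([ 4.14464266e-04,  2.11688388e-05, -1.11673112e-03, -3.67403310e-04,
       -1.96355953e-03,  3.91253412e-04, -5.98755067e-04]), 'joint_torque': array([ 6.71628572e-05, -5.20570564e+01, -1.20844063e-02, -2.43744743e+01,
       -5.65710850e-02,  1.73272169e-02,  1.73571957e-04]), 'ee_pos': array([246.85905056, 600.70003217, 213.66265415]), 'orientation': array([ 1.93706902e-01,  9.81059065e-01, -8.57680314e-04, -1.04119137e-04]), 'force': array([-0.8999567 , -0.22413392,  0.98240899]), 'ft_torque': array([ 0.0060875 ,  0.04178547, -0.00288027]), 'opening': 1.002856483731636}
scene {'camera_matrix': array([[543.00462674,   0.        , 317.09872533],
       [  0.        , 543.00462674, 249.01438448],
       [  0.        ,   0.        ,   1.        ]]), 'R': array([[ 0.87243912,  0.4886207 , -0.0099896 ],
       [ 0.3979059 , -0.72203773, -0.56597916],
       [-0.283762  ,  0.48980743, -0.82435903]]), 't': array([-497.24486866, -202.452135  , 1425.0632281 ])}
top {'camera_matrix': array([[463.24266952,   0.        , 325.00577479],
       [  0.        , 463.24266952, 237.28794246],
       [  0.        ,   0.        ,   1.        ]]), 'R': array([[-0.01638274, -0.99983438, -0.00792539],
       [-0.98117582,  0.01760142, -0.19231277],
       [ 0.19242042,  0.00462559, -0.98130168]]), 't': array([ 10.57002491, 600.53479219, 936.78069907])}
wrist {'camera_matrix': array([[371.64829954,   0.        , 318.35470405],
       [  0.        , 371.64829954, 233.78649701],
       [  0.        ,   0.        ,   1.        ]]), 'R': array([[ 0.37994531,  0.92500778, -0.00147479],
       [ 0.88524834, -0.36315084,  0.2906146 ],
       [ 0.26828519, -0.11172321, -0.95683906]]), 't': array([-649.67912772,  -31.50719444,  391.77251725])}
18.700000000000003
```

View pics/scene0.png

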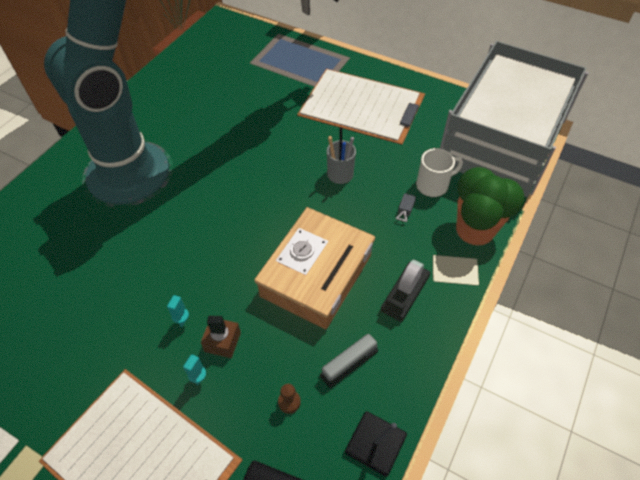

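View pics/top0.png

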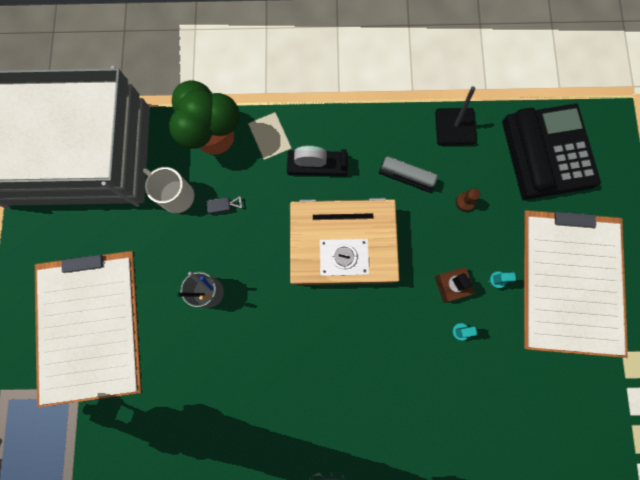

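View pics/wrist0.png

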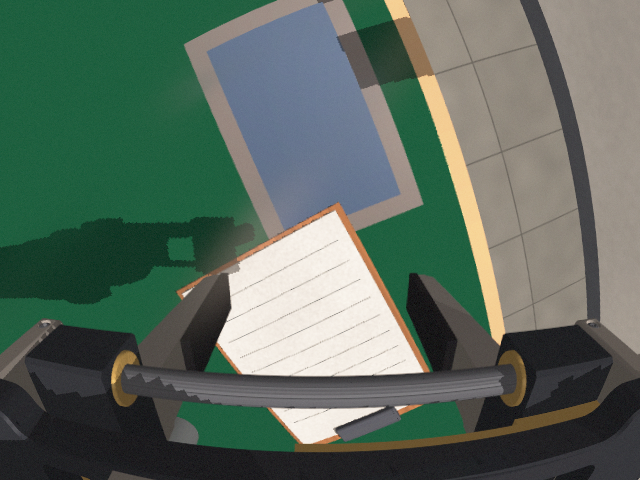

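Candidates in the top view are the black-handled key in the dark wooden block (456,285), turquoise look-alikes at (503,280) and (465,331), and the brown hand stamp (468,200). By the description, the black handle in the block is the key. I'll check that in a close crop.

```bash
cat > h.py <<'E'
import numpy as np, cv2
from plant import sense, snapshot, get_calibration
def ray(n,u,v,c=None):
    c=c or get_calibration(n);K=np.array(c["camera_matrix"]);R=np.array(c["R"]);t=np.array(c["t"])
    x=(u-K[0,2])/K[0,0];y=(v-K[1,2])/K[1,1]
    if n=="wrist":
        r=np.hypot(x,y);d=np.array([x/r*np.sin(r),y/r*np.sin(r),np.cos(r)]) if r>1e-9 else np.array([0,0,1.])
    else: d=np.array([x,y,1.])
    return -R.T@t, R.T@(d/np.linalg.norm(d))
def onplane(n,u,v,z,c=None):
    o,d=ray(n,u,v,c);return o+d*(z-o[2])/d[2]
def tri(a,b):
    A=np.zeros((3,3));B=np.zeros(3)
    for o,d in (a,b):
        P=np.eye(3)-np.outer(d,d);A+=P;B+=P@o
    X=np.linalg.solve(A,B);return X,[np.linalg.norm((np.eye(3)-np.outer(d,d))@(X-o)) for o,d in (a,b)]
def proj(n,X,c=None):
    c=c or get_calibration(n);K=c["camera_matrix"];p=np.array(c["R"])@np.array(X)+c["t"]
    if n=="wrist":
        rr=np.hypot(p[0],p[1]);th=np.arctan2(rr,p[2]);x,y=p[0]/rr*th,p[1]/rr*th
    else: x,y=p[0]/p[2],p[1]/p[2]
    return K[0][0]*x+K[0][2],K[1][1]*y+K[1][2]
E
python3 - <<'E'
from h import *
t=cv2.imread("pics/top0.png");s=cv2.imread("pics/scene0.png")
a=cv2.resize(t[250:310,420:500],(640,480),interpolation=cv2.INTER_CUBIC)
b=cv2.resize(s[300:375,180:280],(640,480),interpolation=cv2.INTER_CUBIC)
c=cv2.resize(t[195:290,285:405],(640,507),interpolation=cv2.INTER_CUBIC)
cv2.imwrite("pics/ck.png",np.hstack([cv2.resize(a,(400,300)),cv2.resize(b,(400,300))]));cv2.imwrite("pics/cb.png",c)
print(onplane("top",456,285,45),onplane("top",345,257,86),onplane("scene",302,249,86),onplane("scene",219,335,45))
E
```

```text
[ 494.71045937 -276.90590631   45.        ] [552.89977405 -40.5504376   86.        ] [556.46511011 -41.09817603  86.        ] [ 499.72015539 -283.15652392   45.        ]
```

View pics/ck.png

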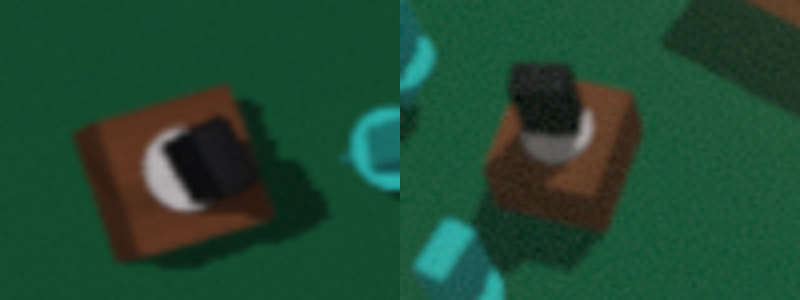

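View pics/cb.png

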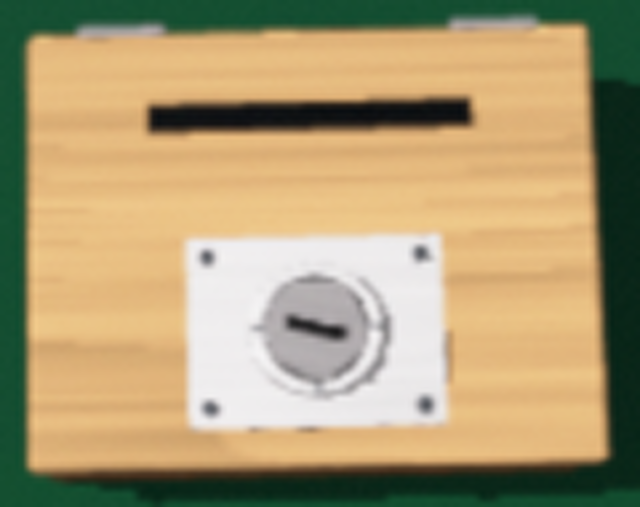

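The crop shows the black handle over a pale collar in the dark wooden block (top view about 460,283). That is the key. The turquoise one is next to it. Now I'll swing over with the wrist camera.

```bash
cat >> h.py <<'E'
from scipy.spatial.transform import Rotation as Ro
def delta(target,pos=None,verbose=True):
    s=sense();R=Ro.from_quat(s["orientation"]).as_matrix()
    d=R.T@(np.array(target)-s["ee_pos"])/1000
    return d
def yaw():  # world angle of tool y axis (jaw direction)
    R=Ro.from_quat(sense()["orientation"]).as_matrix();return np.arctan2(R[1,1],R[0,1])
E
python3 - <<'E'
from h import *
print(delta([480,150,320]),delta([440,-250,320]),np.degrees(yaw()))
for n in ("top","scene"):
    c=get_calibration(n);print(-c["R"].T@c["t"])
print([onplane("top",420+x/5,250+y/5,106)for x,y in((165,145),(228,117),(250,165),(187,200))])
E
```

```text
[-0.38696199 -0.32853886 -0.10565285] [-0.50198431 -0.71372658 -0.10511447] 67.66306856044196
[ 409.14764792   -4.33515156 1034.83875501]
[ 918.75157116 -601.22050774 1055.21276623]
[array([ 501.53445062, -254.96030056,  106.        ]), array([ 512.34657564, -280.98025239,  106.        ]), array([ 492.95007959, -288.31872528,  106.        ]), array([ 479.44077724, -262.19020657,  106.        ])]
```

Request:
move_arm(moves=[[0.0919, -0.048, -0.041, -0.014, 0], [0.0919, -0.048, -0.041, -0.014, 0], [0.0919, -0.048, -0.041, -0.014, 0], [0.0919, -0.048, -0.041, -0.014, 0], [0.0919, -0.048, -0.041, -0.014, 0], [0.0919, -0.048, -0.041, -0.014, 0], [0.0919, -0.048, -0.041, -0.014, 0], [0.0919, -0.048, -0.041, -0.014, 0]])

```text
t: 1.15
ee_pos: [469.5, 165.5, 320.6]
orientation: [0.189, 0.982, -0.002, -0.001]
force: [0.9, 0.2, 0.1]
opening: 1.001
```

```bash
python3 - <<'E'
from h import *
print(delta([430,-260,330]),np.degrees(yaw()),sense()["ee_pos"])
E
```

```text
[-0.12126801 -0.40977912 -0.00773709] 68.2136415195938 [469.45408116 165.48704081 320.57287739]
```

Request:
move_arm(moves=[[0.0919, -0.006, -0.055, -0.002, 0], [0.0919, -0.006, -0.055, -0.002, 0], [0.0919, -0.006, -0.055, -0.002, 0], [0.0919, -0.003, -0.03, 0, 0], [0.0919, 0, 0, 0, 0], [0.0919, 0, 0, 0, 0]])

```text
t: 1.9
ee_pos: [415.5, -33.4, 328.3]
orientation: [0.194, 0.981, -0.001, 0.0]
force: [0.2, 0.7, 0.1]
opening: 0.999
```

```bash
python3 - <<'E'
from h import *
import json
c=get_calibration("wrist");cv2.imwrite("pics/w1.png",snapshot("wrist")[:,:,::-1])
print(sense()["ee_pos"],-c["R"].T@c["t"])
E
```

```text
[415.51480221 -33.34566507 328.32314763] [338.22232024  -0.59700342 497.62359201]
```

View pics/w1.png

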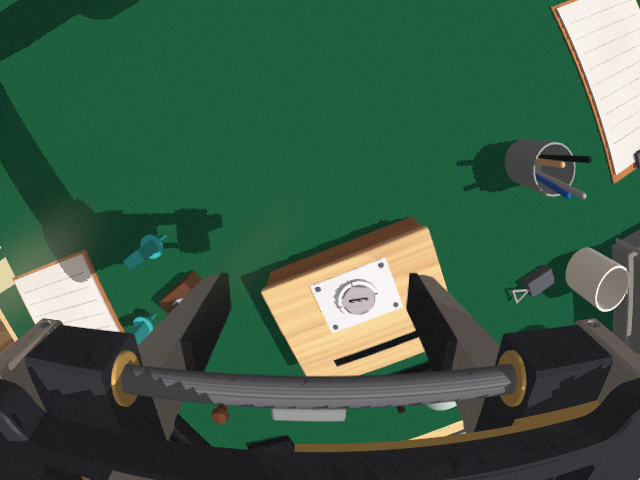

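The latch shows at (357,298) between the fingers, and the key's block at (180,290) is half hidden by a finger. I'll move on to the key.

```bash
python3 - <<'E'
from h import *
print(delta([430,-265,260]))
E
```

```text
[-0.10149445 -0.20853393  0.06894982]
```

Request:
move_arm(moves=[[0.0919, -0.025, -0.052, 0.017, 0], [0.0919, -0.025, -0.052, 0.017, 0], [0.0919, -0.025, -0.052, 0.017, 0], [0.0919, -0.025, -0.052, 0.017, 0], [0.0919, 0, 0, 0, 0], [0.0919, 0, 0, 0, 0]])

```text
t: 2.7
ee_pos: [437.1, -261.6, 257.7]
orientation: [0.184, 0.983, -0.002, -0.0]
force: [0.3, -1.0, 0.3]
opening: 1.0
```

```bash
python3 - <<'E'
from h import *
import json
c=get_calibration("wrist");cv2.imwrite("pics/w2.png",snapshot("wrist")[:,:,::-1])
import pickle;pickle.dump(c,open("w2.pkl","wb"))
print(sense()["ee_pos"],-c["R"].T@c["t"])
E
```

```text
[ 437.10192102 -261.52552592  257.77037901] [ 359.37315768 -230.13158589  426.92665648]
```

View pics/w2.png

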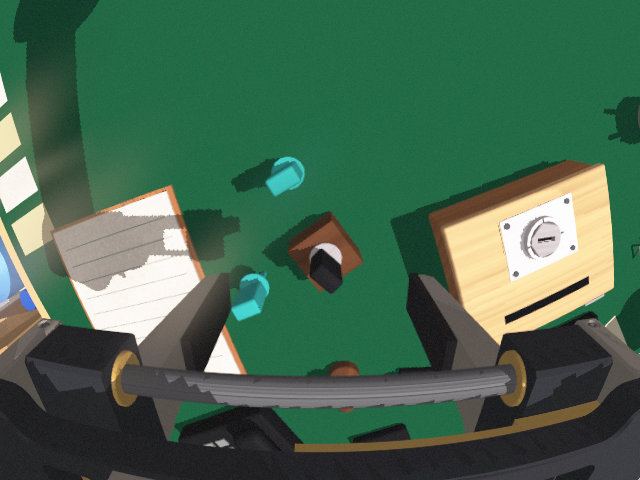

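```bash
python3 - <<'E'
from h import *
w=cv2.imread("pics/w2.png")
a=cv2.resize(w[205:300,275:375],(600,570),interpolation=cv2.INTER_CUBIC)
a=np.clip(a.astype(float)*1.6,0,255).astype(np.uint8)
cv2.imwrite("pics/w2k.png",a)
E
```

```text
(no output)
```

View pics/w2k.png

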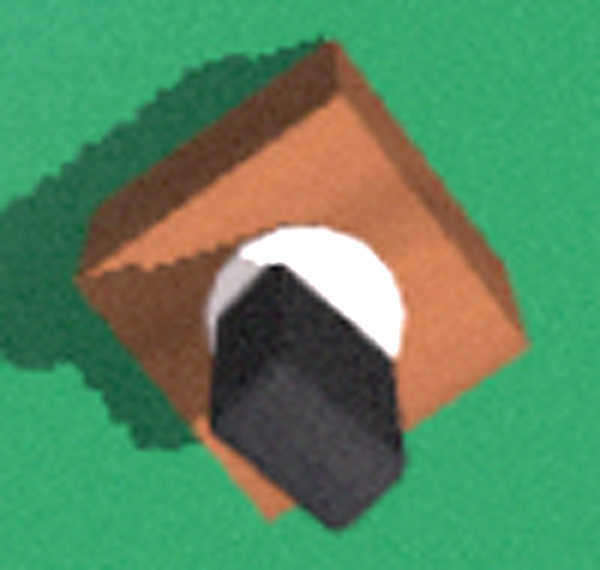

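The crop shows the handle's top face with corners about (212,427), (285,360), (402,460) and (338,530), and the block's top corners at (338,95), (530,345), (272,520) and (78,275).

```bash
python3 - <<'E'
from h import *
import pickle
c=pickle.load(open("w2.pkl","rb"))
f=lambda L,z:np.array([onplane("wrist",275+x/6,205+y/6,z,c)for x,y in L])
T=f([(212,427),(285,360),(402,460),(338,530)],106);print(T.round(1),T.mean(0))
print([np.linalg.norm(T[i]-T[(i+1)%4]).round(1) for i in range(4)])
v=(T[2]-T[1]+T[3]-T[0]);print("key x yaw",np.degrees(np.arctan2(v[1],v[0])))
B=f([(338,95),(530,345),(272,520),(78,275)],45);print(B.round(1),B.mean(0),[np.linalg.norm(B[i]-B[(i+1)%4]).round(1) for i in range(4)])
v=B[1]-B[0]+B[2]-B[3];print("block",np.degrees(np.arctan2(v[1],v[0])))
# collar circle left/top edges at z~50
C=f([(208,310),(405,310),(305,226)],50);print(C.round(1))
# box crop
w=cv2.imread("pics/w2.png")
cv2.imwrite("pics/w2l.png",cv2.resize(w[190:285,490:590],(800,760)[:2],interpolation=cv2.INTER_CUBIC)[:600])
print("yaw",np.degrees(yaw()))
t=cv2.imread("pics/top0.png")
# top-view block top corners from crop
L=[(77,133),(228,88),(272,215),(125,262)]
print(onplane("top",419.5+228/5,249.5+88/5,45),onplane("top",419.5+272/5,249.5+215/5,45))
E
```

```text
[[ 486.  -288.7  106. ]
 [ 479.5 -274.   106. ]
 [ 502.1 -262.9  106. ]
 [ 510.  -276.6  106. ]] [ 494.40145631 -275.57728885  106.        ]
[np.float64(16.1), np.float64(25.2), np.float64(15.8), np.float64(26.9)]
key x yaw 26.556331899428884
[[ 458.7 -255.6   45. ]
 [ 516.  -239.2   45. ]
 [ 532.1 -296.4   45. ]
 [ 473.3 -311.6   45. ]] [ 495.0221602  -275.68248004   45.        ] [np.float64(59.7), np.float64(59.4), np.float64(60.7), np.float64(58.0)]
block 15.237081822884496
[[ 486.5 -291.2   50. ]
 [ 499.3 -258.    50. ]
 [ 477.8 -269.2   50. ]]
yaw 68.85282381120022
[ 532.69152193 -299.0905696    45.        ] [ 478.17912485 -313.68437757   45.        ]
```

View pics/w2l.png

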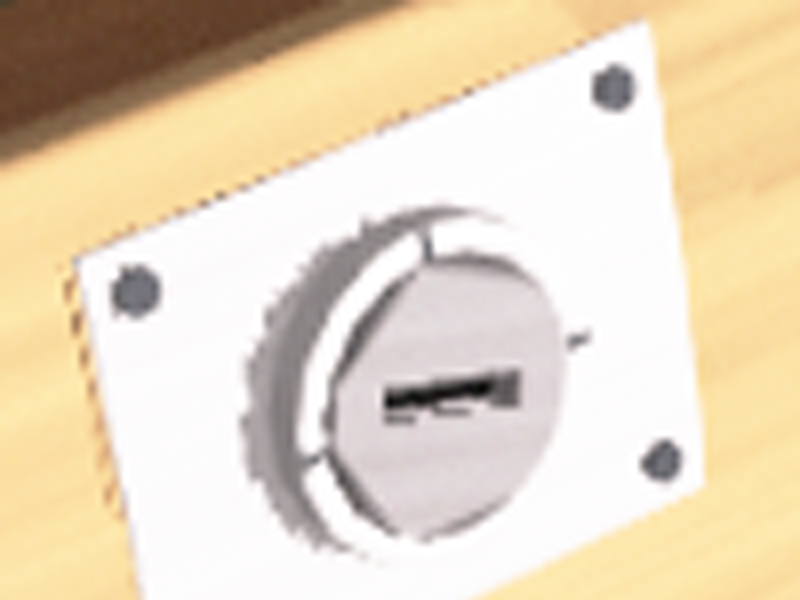

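```bash
python3 - <<'E'
from h import *
import pickle
c=pickle.load(open("w2.pkl","rb"))
g=lambda x,y,z:onplane("wrist",490+x/8,190+y/8,z,c)
for p in [(385,402),(520,388),(452,393),(448,400)]: print(p,g(*p,86).round(1))
print("screws",[g(*p,76).round(1) for p in [(135,292),(613,88),(662,462)]])
print(sense()["qpos"])
w=cv2.imread("pics/w1.png")
cv2.imwrite("pics/w1l.png",cv2.resize(w[250:345,300:410],(770,665)[:2],interpolation=cv2.INTER_CUBIC)[:600])
E
```

```text
(385, 402) [548.8 -47.7  86. ]
(520, 388) [555.6 -24.8  86. ]
(452, 393) [551.8 -36.4  86. ]
(448, 400) [552.6 -37.3  86. ]
screws [array([523.5, -78.6,  76. ]), array([523.2,   5.5,  76. ]), array([583.4,   5.9,  76. ])]
[-0.14383076  0.1974541   0.70877098  1.93159501 -0.14199078  1.06184985
  1.82629416]
```

View pics/w1l.png

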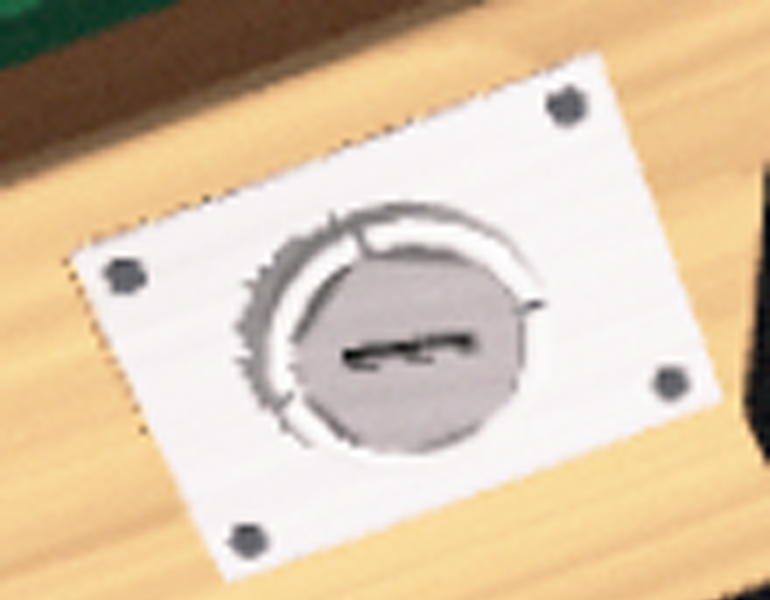

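Request:
move_arm(moves=[[0.0919, 0, 0, 0, 0.18], [0.0919, 0, 0, 0, 0.18], [0.0919, 0, 0, 0, 0.18], [0.0919, 0, 0, 0, 0.18], [0.0919, 0, 0, 0, 0.18], [0.0919, 0, 0, 0, 0.18], [0.0919, 0, 0, 0, 0.18], [0.0919, 0, 0, 0, 0.18]])

```text
t: 3.75
ee_pos: [444.1, -244.9, 260.9]
orientation: [0.792, 0.611, 0.005, 0.001]
force: [-0.2, -0.1, -0.5]
opening: 1.001
```

```bash
python3 - <<'E'
from h import *
y=yaw();print(np.degrees(y), "turn left", -( np.radians(-63.5)-y), sense()["qpos"])
c=None
E
```

```text
-14.71315434912723 turn left 0.851491088270006 [-0.36544055  0.21926243  0.94455753  1.94374541 -0.21242744  1.07283083
  0.41259876]
```

Request:
move_arm(moves=[[0.0919, 0, 0, 0, 0.17], [0.0919, 0, 0, 0, 0.17], [0.0919, 0, 0, 0, 0.17], [0.0919, 0, 0, 0, 0.17], [0.0919, 0, 0, 0, 0.17], [0.0919, 0, 0, 0, 0]])

```text
t: 4.5
ee_pos: [449.1, -232.0, 262.6]
orientation: [0.974, 0.227, 0.009, -0.006]
force: [0.6, -0.0, -0.6]
opening: 0.999
```

```bash
python3 - <<'E'
from h import *
print(np.degrees(yaw()),delta([494.5+36,-275.6+18,200]),sense()["ee_pos"])
E
```

```text
-63.695424817166334 [0.06031526 0.05946213 0.06340162] [ 449.12078555 -231.96681172  262.56040142]
```

Request:
move_arm(moves=[[0.0919, 0.02, 0.02, 0.021, 0], [0.0919, 0.02, 0.02, 0.021, 0], [0.0919, 0.02, 0.02, 0.021, 0], [0.0919, 0, 0, 0, 0], [0.0919, 0, 0, 0, 0], [0.0919, 0, 0, 0, 0]])

```text
t: 5.25
ee_pos: [535.5, -250.6, 200.9]
orientation: [0.97, 0.241, 0.013, -0.009]
force: [-0.3, 0.1, -0.3]
opening: 0.996
```

```bash
python3 - <<'E'
from h import *
import pickle
c=get_calibration("wrist");cv2.imwrite("pics/w3.png",snapshot("wrist")[:,:,::-1])
pickle.dump(c,open("w3.pkl","wb"))
s=sense();print(s["ee_pos"],s["orientation"],np.degrees(yaw()))
E
```

```text
[ 535.4860926  -250.72623165  201.00277212] [ 0.97046883  0.24071392  0.01295218 -0.00890506] -62.12981167452989
```

View pics/w3.png

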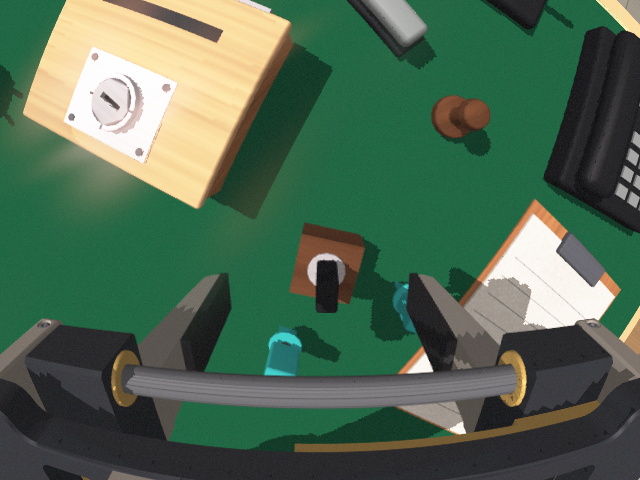

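```bash
python3 - <<'E'
from h import *
w=cv2.imread("pics/w3.png")
a=cv2.resize(w[215:320,275:380],(630,630),interpolation=cv2.INTER_CUBIC)[:600]
a=np.clip(a.astype(float)*1.8,0,255).astype(np.uint8)
cv2.imwrite("pics/w3k.png",a)
print(Ro.from_quat(sense()["orientation"]).as_matrix().round(4))
E
```

```text
[[ 0.8838  0.4674  0.0209]
 [ 0.467  -0.884   0.0235]
 [ 0.0294 -0.011  -0.9995]]
```

View pics/w3k.png

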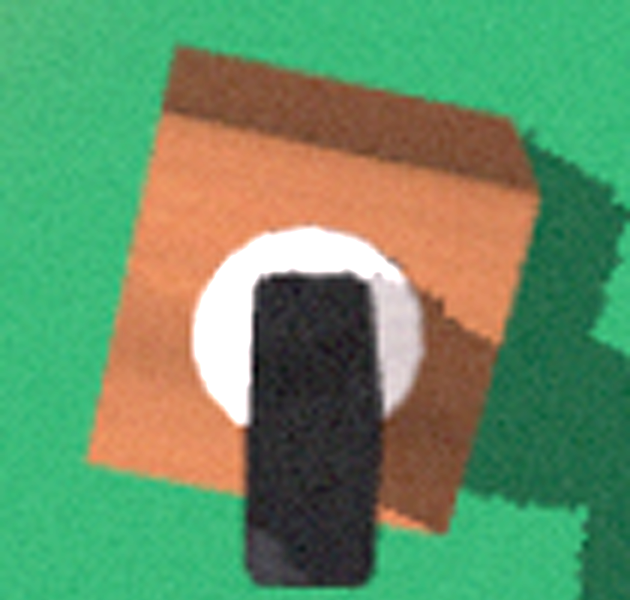

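```bash
python3 - <<'E'
from h import *
import pickle
c=pickle.load(open("w3.pkl","rb"))
f=lambda L,z:np.array([onplane("wrist",275+x/6-.4,215+y/6-.4,z,c)for x,y in L])
A=f([(247,580),(376,580)],106);B=f([(254,275),(372,275)],56)
for Q in(A,B):
    v=Q[1]-Q[0];print(Q.round(1),np.linalg.norm(v),"y dir",np.degrees(np.arctan2(v[1],v[0])))
a,b=A.mean(0),B.mean(0);v=b-a
print("len",np.linalg.norm(v[:2]),"x dir",np.degrees(np.arctan2(v[1],v[0])),"ctr",(a+b)[:2]/2)
Bk=f([(163,110),(540,192),(448,532),(90,463)],45);print(Bk.mean(0),[np.linalg.norm(Bk[i]-Bk[(i+1)%4]).round(1) for i in range(4)])
C=f([(192,335),(424,335),(308,226)],48);print("collar",C.round(1),C[:2].mean(0))
tr=(a+b)/2;y=yaw();print(np.degrees(y))
print(delta([494.8,-275.8,62]), delta([494.8,-275.8,120]))
E
```

```text
[[ 480.4 -274.6  106. ]
 [ 488.5 -289.8  106. ]] 17.211303735506657 y dir -61.966971632994486
[[ 503.3 -262.8   56. ]
 [ 511.6 -278.4   56. ]] 17.740573521548384 y dir -61.94237379402701
len 25.762641732120226 x dir 26.81691218826113 ctr [ 495.97478519 -276.41467036]
[ 495.87334789 -276.52057565   45.        ] [np.float64(59.4), np.float64(59.4), np.float64(59.2), np.float64(60.2)]
collar [[ 487.4 -260.1   48. ]
 [ 504.4 -292.    48. ]
 [ 511.7 -267.6   48. ]] [ 495.93256328 -276.03190645   48.        ]
-62.12981167452989
[-0.05175679  0.00468151  0.13749597] [-0.05005006  0.00404069  0.07952462]
```

```bash
python3 - <<'E'
from h import *
print(delta([495.5,-276.1,120]))
E
```

```text
[-0.0495715   0.00463308  0.07953216]
```

Request:
move_arm(moves=[[0.06, -0.025, 0.002, 0.03, 0], [0.06, -0.024, 0.002, 0.03, 0], [0.05, 0, 0, 0.015, 0], [0.05, 0, 0, 0, 0], [0.05, 0, 0, 0, 0]])

```text
t: 5.92
ee_pos: [498.4, -274.5, 127.5]
orientation: [0.97, 0.243, 0.018, -0.008]
force: [-0.0, 0.7, 0.3]
opening: 0.546
```

```bash
python3 - <<'E'
from h import *
print(delta([495.5,-276.1,62]),sense()["ee_pos"],np.degrees(yaw()),Ro.from_quat(sense()["orientation"]).as_matrix().round(4)[2])
E
```

```text
[-0.00581506  0.00040386  0.06533595] [ 498.44789913 -274.53561667  127.51050881] -61.86341607642734 [ 0.0379 -0.0063 -0.9993]
```

Request:
move_arm(moves=[[0.05, -0.003, 0, 0.013, 0], [0.05, -0.002, 0, 0.013, 0], [0.05, -0.001, 0, 0.013, 0], [0.05, 0, 0, 0.013, 0], [0.05, 0, 0, 0.01, 0], [0.05, 0, 0, 0, 0], [0.05, 0, 0, 0, 0]])

```text
t: 6.8
ee_pos: [496.5, -275.4, 61.4]
orientation: [0.97, 0.244, 0.018, -0.007]
force: [-0.1, -0.0, 0.1]
opening: 0.542
```

```bash
python3 - <<'E'
from h import *
print(delta([495.5,-276.1,62]),sense()["ee_pos"],np.degrees(yaw()),Ro.from_quat(sense()["orientation"]).as_matrix().round(4)[2],sense()["force"])
cv2.imwrite("pics/w4.png",snapshot("wrist")[:,:,::-1])
E
```

```text
[-0.00113963  0.00013626 -0.00062538] [ 496.45815692 -275.42647227   61.41972745] -61.73489896214567 [ 0.0385 -0.0055 -0.9992] [-0.08283142 -0.04355337  0.06981081]
```

View pics/w4.png

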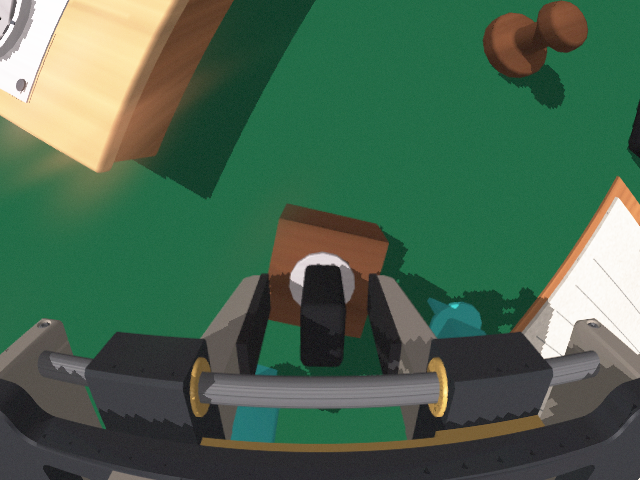

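The fingers stand centred either side of the black handle at (322,310). Closing now.

Request:
move_arm(moves=[[0.01, 0, 0, 0, 0], [0.01, 0, 0, 0, 0], [0.01, 0, 0, 0, 0], [0.01, 0, 0, 0, 0], [0.01, 0, 0, 0, 0]], grip_force=40)

```text
t: 7.48
ee_pos: [497.2, -275.6, 62.5]
orientation: [0.97, 0.244, 0.019, -0.007]
force: [-1.0, 0.1, -0.8]
opening: 0.192
```

Request:
move_arm(moves=[[0.01, 0, 0, -0.01, 0], [0.01, 0, 0, -0.015, 0], [0.01, 0, 0, -0.02, 0], [0.01, 0, 0, -0.02, 0], [0.01, 0, 0, 0, 0], [0.01, 0, 0, 0, 0]])

```text
t: 8.22
ee_pos: [495.3, -277.3, 133.4]
orientation: [0.97, 0.244, 0.02, -0.007]
force: [0.0, 0.8, -0.6]
opening: 0.196
```

```bash
python3 - <<'E'
from h import *
s=sense();print(s["ee_pos"],np.degrees(yaw()),Ro.from_quat(s["orientation"]).as_matrix().round(4)[2],s["force"],s["qpos"])
cv2.imwrite("pics/w5.png",snapshot("wrist")[:,:,::-1])
E
```

```text
[ 495.30768892 -277.32887792  133.39695043] -61.726162902523754 [ 0.042  -0.0029 -0.9991] [ 0.03812479  0.76248054 -0.64626575] [-0.20528151  0.55340111  0.89984428  1.93560928 -0.5986594   0.91527426
 -0.07633169]
```

View pics/w5.png

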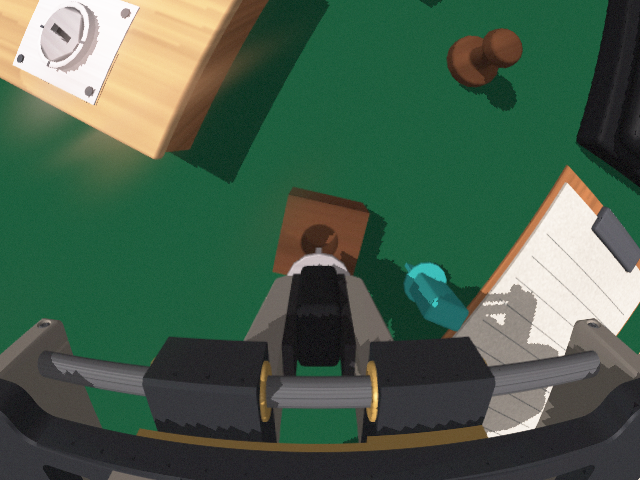

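The key is in hand (opening about 17.7 mm). The empty hole shows at (319,240) and the collar below the fingers at (318,262). I'll lift higher and measure the hole for the return.

```bash
cat >> h.py <<'E'
Rg=Ro.from_quat([0.97,0.244,0.019,-0.007]).as_matrix()
TIP=Rg.T@(np.array([495.7,-276.1,11])-np.array([497.2,-275.6,62.5]))
KEYR=Rg.T@np.array([0,0,1.])  # key axis in tool
def tip(s=None):
    s=s or sense();R=Ro.from_quat(s["orientation"]).as_matrix();return s["ee_pos"]+R@TIP, R@KEYR
def dtip(target):
    s=sense();R=Ro.from_quat(s["orientation"]).as_matrix();return (R.T@(np.array(target)-tip(s)[0])/1000).round(4)
E
python3 - <<'E'
from h import *
print(TIP,KEYR,tip(),dtip([552.5,-37,125]))
w=cv2.imread("pics/w5.png")
c=get_calibration("wrist")
a=cv2.resize(w[180:300,260:380],(600,600),interpolation=cv2.INTER_CUBIC)
cv2.imwrite("pics/w5k.png",np.clip(a.astype(float)*1.8,0,255).astype(np.uint8))
E
```

```text
[-3.62926864e+00 -4.76986469e-02  5.13962658e+01] [ 0.04024196 -0.00430436 -0.99918069] (array([ 493.96346197, -278.00727203,   81.8380339 ]), array([-2.19096626e-03,  5.80315955e-04,  9.99997431e-01])) [ 0.1673 -0.1847 -0.0357]
```

View pics/w5k.png

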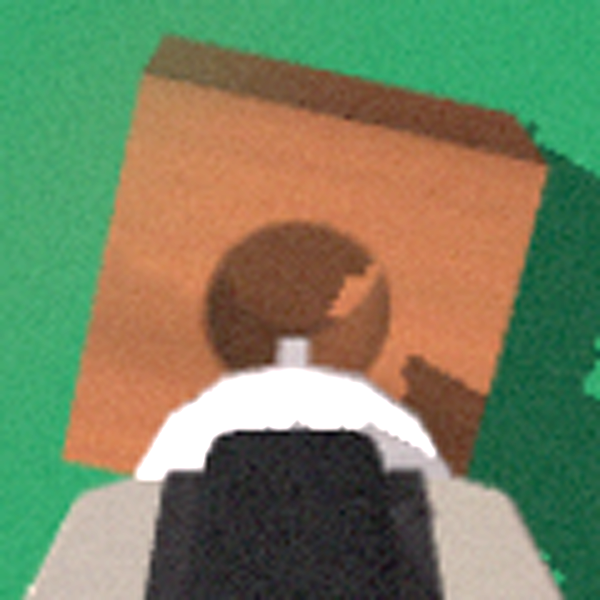

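```bash
python3 - <<'E'
from h import *
t,ax=tip();s=sense();R=Ro.from_quat(s["orientation"]).as_matrix()
# key x direction: tool x orthogonalised against axis
kx=R[:,0]-ax*(R[:,0]@ax);kx/=np.linalg.norm(kx)
u,v=proj("wrist",t+10*kx);print("pred near corner crop",(u-259.6)*5,(v-179.6)*5)
E
cat >> h.py <<'E'
E
```

```text
pred near corner crop 304.375279221577 334.6426309249018
```

Request:
move_arm(moves=[[0.01, 0, 0, -0.02, 0], [0.01, 0.02, -0.022, -0.02, 0], [0.01, 0.028, -0.031, 0, 0], [0.01, 0.028, -0.031, 0, 0], [0.01, 0.028, -0.031, 0, 0], [0.01, 0.02, -0.022, 0, 0], [0.01, 0, 0, 0, 0]])

```text
t: 9.15
ee_pos: [539.8, -96.2, 184.8]
orientation: [0.97, 0.242, 0.02, -0.006]
force: [-1.0, -0.0, -1.1]
opening: 0.191
```

Request:
move_arm(moves=[[0.01, 0, 0, 0, -0.15], [0.01, 0, 0, 0, -0.16], [0.01, 0, 0, 0, -0.16], [0.01, 0, 0, 0, -0.16], [0.01, 0, 0, 0, -0.16], [0.01, 0, 0, 0, 0]])

```text
t: 9.9
ee_pos: [537.8, -105.5, 188.3]
orientation: [0.798, 0.602, 0.02, 0.005]
force: [1.3, -0.9, -1.2]
opening: 0.192
```

```bash
python3 - <<'E'
from h import *
print(tip(),np.degrees(yaw())+90,dtip([552.5,-37,120]),sense()["qpos"])
E
```

```text
(array([ 538.70044581, -108.12988468,  136.80492411]), array([-0.03070875,  0.0237861 ,  0.99924531])) 74.01362339678914 [ 0.0717 -0.0069  0.0185] [-0.49193863  0.37474382  0.79474421  1.94564989 -0.36520979  0.92667294
  0.20479372]
```

Request:
move_arm(moves=[[0.01, 0.016, -0.002, 0.003, 0], [0.01, 0.016, -0.002, 0.003, 0], [0.01, 0.016, -0.002, 0.003, 0], [0.01, 0.012, -0.001, 0.003, 0], [0.01, 0.004, 0, 0, 0], [0.01, 0, 0, 0, 0], [0.01, 0, 0, 0, 0]])

```text
t: 10.78
ee_pos: [549.9, -37.1, 176.8]
orientation: [0.8, 0.6, 0.019, 0.005]
force: [0.2, 0.3, -1.2]
opening: 0.191
```

```bash
python3 - <<'E'
from h import *
import pickle
print(tip(),np.degrees(yaw())+90,dtip([552.5,-37,100]))
c=get_calibration("wrist");w=snapshot("wrist")[:,:,::-1];cv2.imwrite("pics/w6.png",w);pickle.dump(c,open("w6.pkl","wb"))
t=snapshot("top")[:,:,::-1];cv2.imwrite("pics/t6.png",t[180:310,270:430])
E
```

```text
(array([550.72812237, -39.84343792, 125.30788897]), array([-0.02950243,  0.02481545,  0.99925662])) 73.72143969500308 [0.0026 0.0001 0.0254]
```

View pics/w6.png

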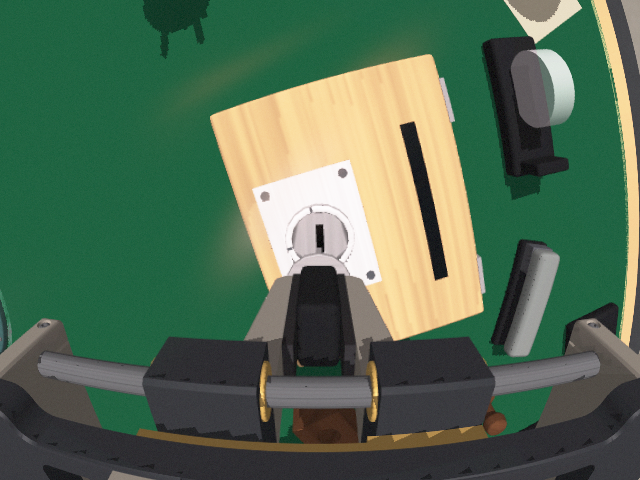

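```bash
python3 - <<'E'
from h import *
w=cv2.imread("pics/w6.png")
a=cv2.resize(w[190:280,275:365],(720,720),interpolation=cv2.INTER_CUBIC)[:600]
cv2.imwrite("pics/w6k.png",a)
E
```

```text
(no output)
```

View pics/w6k.png

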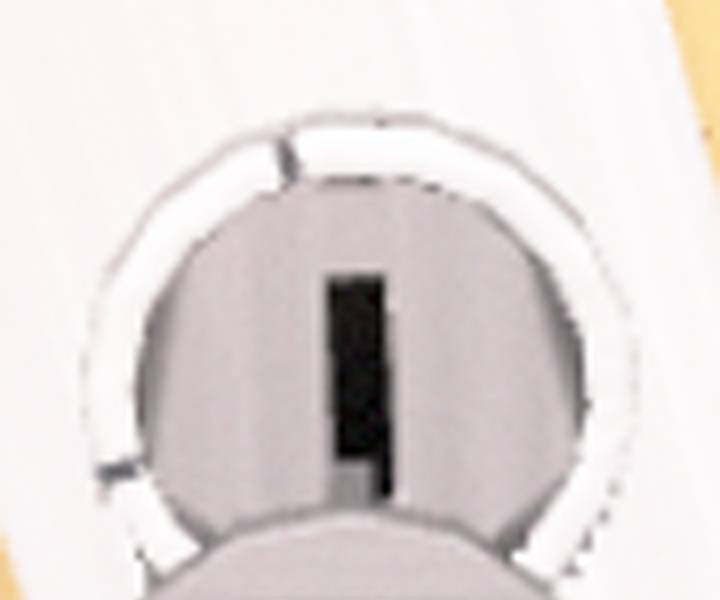

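```bash
cat > m6.py <<'E'
from h import *
import pickle
c=pickle.load(open("w6.pkl","rb"))
f=lambda x,y,z:onplane("wrist",275-.44+x/8,190-.44+y/8,z,c)
A=f(325,277,86);B=f(386,275,86);C=f(333,455,86);D=f(395,495,86)
an=lambda v:np.degrees(np.arctan2(v[1],v[0]))
print(A,B,C,D,"width",np.linalg.norm(A-B),"dirs",an(A-C),an(B-D),"len seen",np.linalg.norm(B-D))
th=np.radians((an(A-C)+an(B-D))/2);d=np.array([np.cos(th),np.sin(th),0]);mid=(A+B)/2
print("slot centre",mid-12*d,"yaw",np.degrees(th))
# disc edges: left (140,390), right(585,400), top (350,180)
P=[f(*p,86) for p in [(138,390),(585,395),(350,183)]]
from numpy.linalg import norm
print("disc lr mid",(P[0]+P[1])/2,norm(P[0]-P[1]))
t,ax=tip();s=sense();R=Ro.from_quat(s["orientation"]).as_matrix()
kx=R[:,0]-ax*(R[:,0]@ax);kx/=norm(kx)
print("tip",t,"kx yaw",an(kx),"pred corner px",[((u-274.56)*8,(v-189.56)*8) for u,v in [proj("wrist",t+10*kx,c)]])
n=f(351,460,t[2]);print("seen near corner",n,"pred",t+10*kx,"=> seen tip",n-10*kx)
E
python3 m6.py
```

```text
[552.90088128 -23.93085479  86.        ] [558.26370959 -25.34558186  86.        ] [548.82519986 -40.3903169   86.        ] [553.23766694 -45.79213123  86.        ] width 5.546294277128785 dirs 76.09220552123773 76.18972416077766 len seen 21.05522466496312
slot centre [552.70788807 -36.2888742   86.        ] yaw 76.1409648410077
disc lr mid [553.08177549 -35.40240464  86.        ] 41.15643264967139
tip [550.76268948 -39.99193979 125.37049336] kx yaw 73.6609930666238 pred corner px [(np.float64(367.72295314552366), np.float64(471.4873018105334))]
seen near corner [552.58989164 -29.0573539  125.37049336] pred [553.57555888 -30.39693024 125.21700861] => seen tip [549.77702224 -38.65236344 125.5239781 ]
```

```bash
cat >> h.py <<'E'
_R=Ro.from_quat([0.8,0.6,0.019,0.005]).as_matrix()
TIP=TIP+_R.T@np.array([-1.0,1.3,0])
E
python3 -c "
from h import *
print(TIP,tip(),dtip([552.7,-36.3,96]))"
```

```text
[-2.66105937 -1.37143448 51.37911238] (array([549.76312225, -38.691607  , 125.37050065]), array([-0.02969896,  0.02469091,  0.99925389])) [0.0024 0.0012 0.0295]
```

Request:
move_arm(moves=[[0.01, 0.001, 0.0005, 0.008, -0.04], [0.01, 0.001, 0.0005, 0.008, 0], [0.01, 0.0005, 0, 0.008, 0], [0.01, 0, 0, 0.005, 0], [0.01, 0, 0, 0, 0], [0.01, 0, 0, 0, 0]])

```text
t: 11.62
ee_pos: [552.8, -36.4, 146.9]
orientation: [0.789, 0.614, 0.019, 0.006]
force: [-0.4, 0.4, -0.7]
opening: 0.194
```

```bash
python3 - <<'E'
from h import *
import pickle
print(tip(),np.degrees(yaw())+90,dtip([552.7,-36.3,96]),sense()["force"])
c=get_calibration("wrist");w=snapshot("wrist")[:,:,::-1];cv2.imwrite("pics/w7.png",w);pickle.dump(c,open("w7.pkl","wb"))
s=snapshot("scene")[:,:,::-1]
a=cv2.resize(w[190:290,270:370],(600,600),interpolation=cv2.INTER_CUBIC)
cv2.imwrite("pics/w7k.png",a)
cv2.imwrite("pics/s7.png",cv2.resize(s[190:290,250:370],(720,600),interpolation=cv2.INTER_CUBIC))
E
```

```text
(array([552.71137707, -37.87338052,  95.42765989]), array([-0.03176926,  0.02535346,  0.99917362])) 75.78650480611032 [ 0.0015 -0.0004 -0.0005] [-0.40945855  0.39795546 -0.69298547]
```

View pics/w7k.png

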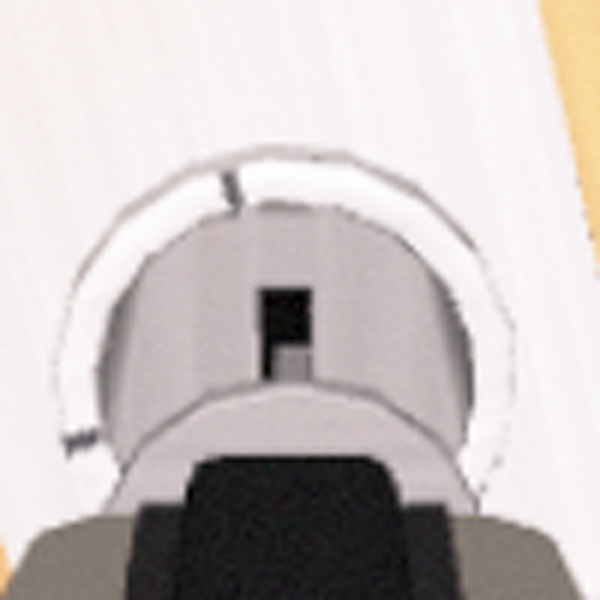

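View pics/s7.png

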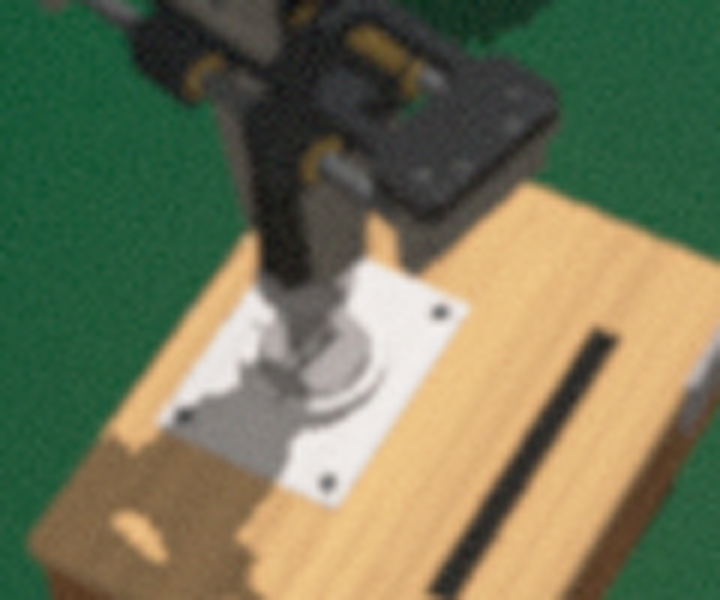

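```bash
cat > m7.py <<'E'
from h import *
import pickle
c=pickle.load(open("w7.pkl","rb"))
f=lambda x,y,z:onplane("wrist",270-.42+x/6,190-.42+y/6,z,c)
A=f(259,288,86);B=f(312,288,86);C=f(264,378,86)
an=lambda v:np.degrees(np.arctan2(v[1],v[0]))
print("width",np.linalg.norm(A-B),"left edge dir",an(A-C))
th=np.radians(76);d=np.array([np.cos(th),np.sin(th),0]);mid=(A+B)/2
cen=mid-12*d;print("slot centre",cen)
t,ax=tip();s=sense();R=Ro.from_quat(s["orientation"]).as_matrix()
kx=R[:,0]-ax*(R[:,0]@ax);kx/=np.linalg.norm(kx)
n1=f(274,345,t[2]);n2=f(312,345,t[2]);print("blade thick seen",np.linalg.norm(n1-n2))
st=(n1+n2)/2-10*kx;print("seen tip",st,"tip",t,"kx yaw",an(kx))
e=cen-st;ly=np.array([-d[1],d[0],0]);print("along",e@d,"lateral(+ = ccw side)",e@ly)
print("tool delta",R.T@np.array([e[0],e[1],0]))
E
python3 m7.py
```

```text
width 5.745440238621469 left edge dir 78.59589587563923
slot centre [552.72198762 -36.3979137   86.        ]
blade thick seen 3.9806594905051105
seen tip [552.79901063 -37.92105913  95.71004082] tip [552.80049572 -37.78668696  95.54432266] kx yaw 75.74931957196759
along 1.459267948940124 lateral(+ = ccw side) 0.4432173211496508
tool delta [ 1.4575794  -0.4483055   0.01972377]
```

```bash
python3 - <<'E'
from h import *
print(dtip([552.7,-36.4,88]),dtip([552.7,-36.4,80]))
E
```

```text
[ 0.0011 -0.0007  0.0076] [ 0.001  -0.0009  0.0155]
```

Request:
move_arm(moves=[[0.01, 0.0012, -0.0004, 0, 0], [0.01, 0, 0, 0.004, 0], [0.01, 0, 0, 0.003, 0], [0.01, 0, 0, 0, 0], [0.01, 0, 0, 0, 0]])

```text
t: 12.35
ee_pos: [553.2, -34.7, 139.8]
orientation: [0.789, 0.614, 0.02, 0.006]
force: [0.1, 0.3, -0.5]
opening: 0.196
```

```bash
python3 - <<'E'
from h import *
import pickle
print(tip(),np.degrees(yaw())+90,dtip([552.7,-36.4,88]),dtip([552.7,-36.4,80]),sense()["force"])
c=get_calibration("wrist");w=snapshot("wrist")[:,:,::-1];cv2.imwrite("pics/w8.png",w);pickle.dump(c,open("w8.pkl","wb"))
a=cv2.resize(w[200:280,280:360],(600,600),interpolation=cv2.INTER_CUBIC)
cv2.imwrite("pics/w8k.png",a)
E
```

```text
(array([553.14422483, -36.15025795,  88.3503704 ]), array([-0.03254824,  0.02495815,  0.9991585 ])) 75.80258312152324 [-0.0004 -0.0004  0.0003] [-0.0006 -0.0006  0.0083] [ 0.11563181  0.31525006 -0.45413443]
```

View pics/w8k.png

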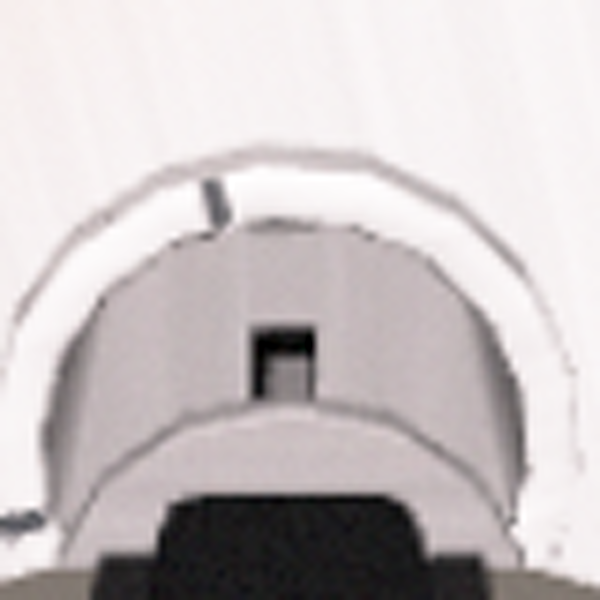

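The blade (263–308) sits inside the slot (250–317) in this view, with a gap at the far end. I'll lower it gently.

Request:
move_arm(moves=[[0.01, -0.0002, -0.0002, 0.002, 0], [0.01, -0.0001, -0.0002, 0.002, 0], [0.01, -0.0001, 0, 0.002, 0], [0.01, 0, 0, 0.002, 0], [0.01, 0, 0, 0, 0]])

```text
t: 13.02
ee_pos: [553.0, -34.9, 131.2]
orientation: [0.789, 0.614, 0.02, 0.006]
force: [-0.1, -0.3, -1.7]
opening: 0.192
```

```bash
python3 - <<'E'
from h import *
import pickle
s=sense();print(tip(),np.degrees(yaw())+90,dtip([552.7,-36.4,80]),s["force"],s["ft_torque"])
c=get_calibration("wrist");w=snapshot("wrist")[:,:,::-1];cv2.imwrite("pics/w9.png",w);pickle.dump(c,open("w9.pkl","wb"))
a=cv2.resize(w[200:280,280:360],(600,600),interpolation=cv2.INTER_CUBIC)
cv2.imwrite("pics/w9k.png",a)
E
```

```text
(array([552.95948115, -36.34553623,  79.76106632]), array([-0.03254109,  0.0249802 ,  0.99915818])) 75.80165762277916 [-0.0001 -0.0002 -0.0002] [-0.10233482 -0.30375537 -1.69171298] [-0.10249765  0.13840064  0.02198197]
```

View pics/w9k.png

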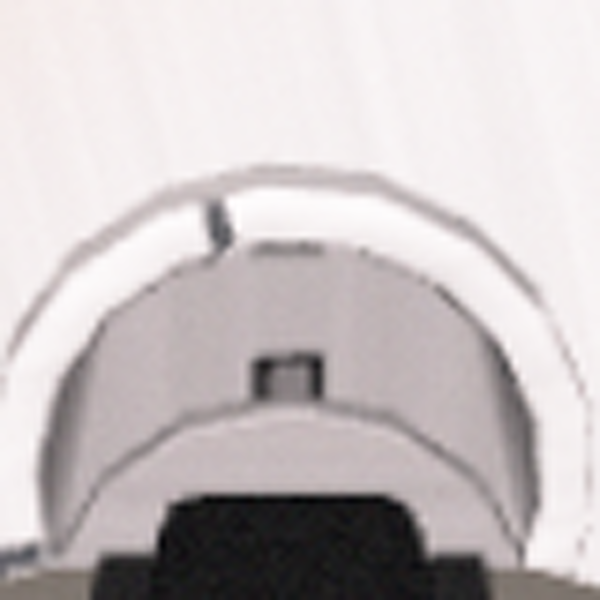

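The blade is about 6 mm down in the slot with no contact force. Now I'll turn clockwise in small steps, holding the tip on the axis.

Request:
move_arm(moves=[[0.01, -0.0001, 0.0003, 0, 0.1], [0.01, -0.0001, 0.0003, 0, 0.1], [0.01, -0.0001, 0.0003, 0, 0.1], [0.01, 0, 0, 0, 0]])

```text
t: 13.58
ee_pos: [553.9, -35.3, 131.4]
orientation: [0.873, 0.486, 0.021, 0.003]
force: [0.4, -0.0, -1.6]
opening: 0.195
```

```bash
cat > st.py <<'E'
from h import *
s=sense();print("t",s["t"],"tip",tip()[0].round(2),"ax",tip()[1].round(3),"kyaw",np.degrees(yaw())+90,"d",dtip([552.8,-36.4,79.8]),"F",s["force"].round(2),"T",s["ft_torque"].round(3),"op",s["opening"])
R=Ro.from_quat(s["orientation"]).as_matrix();print("toolz",R[:,2].round(4),"F tool",(R.T@s["force"]).round(2),"q7",s["qpos"][6])
E
python3 st.py
```

```text
t 13.575 tip [553.29 -36.1   79.99] ax [-0.021  0.021  1.   ] kyaw 58.19708454090237 d [-0.0005 -0.0003  0.0002] F [ 0.41 -0.04 -1.6 ] T [-0.105  0.169  0.081] op 0.1954683238120314
toolz [ 0.0385  0.0152 -0.9991] F tool [0.13 0.33 1.62] q7 -0.09427432150040878
```

Request:
move_arm(moves=[[0.01, -0.0003, 0.0001, 0, 0.1], [0.01, -0.0002, 0.0002, 0, 0.1], [0.01, -0.0001, 0.0003, 0, 0.1], [0.01, -0.0001, 0.0003, 0, 0.1], [0.01, 0, 0, 0, 0]])

```text
t: 14.2
ee_pos: [554.8, -36.2, 131.5]
orientation: [0.953, 0.303, 0.021, -0.001]
force: [0.1, -0.1, -1.7]
opening: 0.196
```

```bash
python3 st.py
```

```text
t 14.2 tip [553.9  -35.88  80.02] ax [-0.01   0.012  1.   ] kyaw 35.31316314176164 d [-0.0012 -0.0002  0.0002] F [ 0.1  -0.12 -1.72] T [-0.117  0.181  0.066] op 0.19558271613476422
toolz [ 0.04    0.0149 -0.9991] F tool [-0.06  0.13  1.72] q7 -0.4253313598917462
```

```bash
python3 - <<'E'
from h import *
w=snapshot("wrist")[:,:,::-1];cv2.imwrite("pics/w10.png",w)
a=cv2.resize(w[200:280,280:360],(600,600),interpolation=cv2.INTER_CUBIC)
cv2.imwrite("pics/w10k.png",a)
E
```

```text
(no output)
```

View pics/w10k.png

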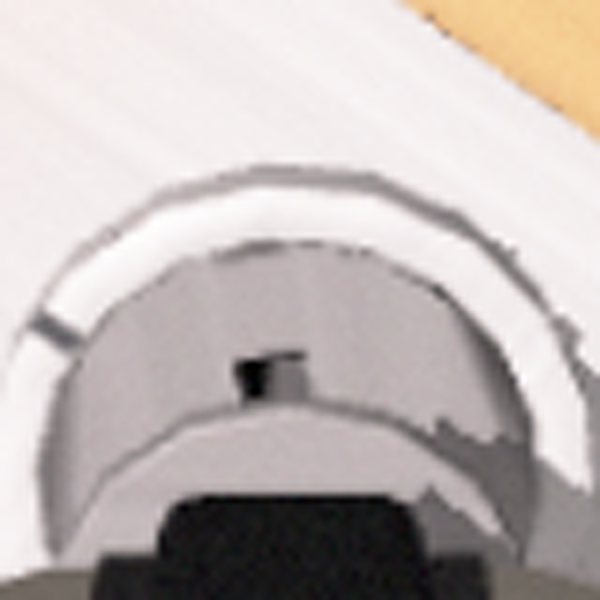

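Request:
move_arm(moves=[[0.01, -0.0004, 0.0002, 0, 0.1], [0.01, -0.0003, 0.0002, 0, 0.1], [0.01, -0.0002, 0.0002, 0, 0.1], [0.01, -0.0002, 0.0002, 0, 0.1], [0.01, 0, 0, 0, 0]])

```text
t: 14.88
ee_pos: [555.2, -37.5, 131.5]
orientation: [0.994, 0.11, 0.022, -0.005]
force: [0.5, -0.5, -1.3]
opening: 0.194
```

```bash
python3 st.py
```

```text
t 14.875 tip [554.45 -35.97  80.05] ax [-0.004 -0.002  1.   ] kyaw 12.584935253991361 d [-0.0017  0.0001  0.0002] F [ 0.54 -0.5  -1.3 ] T [-0.091  0.171  0.135] op 0.19403292301877667
toolz [ 0.0425  0.015  -0.999 ] F tool [0.36 0.61 1.31] q7 -0.7496700787181108
```

Request:
move_arm(moves=[[0.01, -0.0004, 0.0001, 0, 0.1], [0.01, -0.0004, 0.0001, 0, 0.1], [0.01, 0, 0, 0, 0]])

```text
t: 15.25
ee_pos: [555.1, -38.2, 131.5]
orientation: [1.0, 0.012, 0.022, -0.007]
force: [1.2, -0.3, -1.5]
opening: 0.196
```

```bash
python3 st.py;  python3 - <<'E'
from h import *
w=snapshot("wrist")[:,:,::-1];cv2.imwrite("pics/w11.png",w)
a=cv2.resize(w[200:280,280:360],(600,600),interpolation=cv2.INTER_CUBIC)
cv2.imwrite("pics/w11k.png",a)
E
```

```text
t 15.25 tip [554.68 -36.13  80.08] ax [-0.004 -0.009  1.   ] kyaw 1.4425719537537987 d [-0.0019  0.0002  0.0002] F [ 1.18 -0.29 -1.46] T [-0.077  0.048  0.089] op 0.19585505866629083
toolz [ 0.0443  0.0146 -0.9989] F tool [1.11 0.34 1.5 ] q7 -0.9081838495280297
```

View pics/w11k.png

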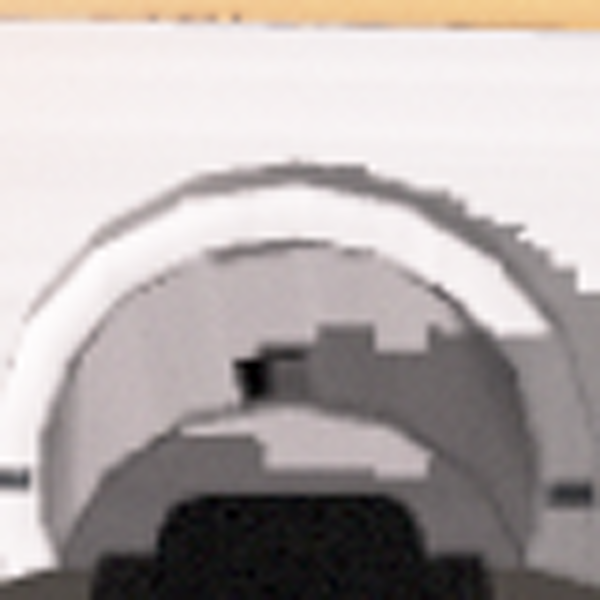

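Request:
move_arm(moves=[[0.01, -0.0002, 0.0001, 0, 0.05], [0.01, -0.0001, 0.0001, 0, 0.05], [0.01, 0, 0, 0, 0]])

```text
t: 15.68
ee_pos: [555.0, -38.5, 131.5]
orientation: [0.999, -0.034, 0.022, -0.008]
force: [0.9, -0.0, -2.2]
opening: 0.196
```

```bash
python3 st.py
```

```text
t 15.675 tip [554.8  -36.15  80.12] ax [-0.005 -0.013  1.   ] kyaw -3.8483942061762235 d [-0.002   0.0004  0.0002] F [ 0.86 -0.02 -2.2 ] T [-0.168 -0.006  0.044] op 0.19648100128122184
toolz [ 0.0451  0.0151 -0.9989] F tool [0.76 0.01 2.24] q7 -0.9832037170605981
```

Request:
move_arm(moves=[[0.01, -0.0001, 0.0001, 0, 0.04], [0.01, -0.0001, 0, 0, 0.03], [0.01, 0, 0, 0, 0]])

```text
t: 16.05
ee_pos: [555.0, -38.7, 131.6]
orientation: [0.997, -0.069, 0.022, -0.009]
force: [1.7, -0.0, -3.3]
opening: 0.196
```

```bash
python3 st.py; python3 -c "
from h import *
print(sense()['joint_torque'][6])"
```

```text
t 16.05 tip [554.9  -36.22  80.15] ax [-0.005 -0.016  1.   ] kyaw -7.919556066736604 d [-0.0021  0.0005  0.0003] F [ 1.75 -0.04 -3.33] T [-0.127 -0.098  0.012] op 0.19641525561001125
toolz [ 0.0457  0.015  -0.9988] F tool [ 1.59 -0.13  3.4 ] q7 -1.0409270544065994
-0.16855148132890463
```

```bash
python3 - <<'E'
from h import *
w=snapshot("wrist")[:,:,::-1];cv2.imwrite("pics/w12.png",w)
a=cv2.resize(w[200:280,280:360],(600,600),interpolation=cv2.INTER_CUBIC)
cv2.imwrite("pics/w12k.png",a)
for i in range(4):
    s=sense();print(s["ft_torque"].round(3),s["force"].round(2),s["joint_torque"][6].round(3));snapshot("top")
E
```

```text
[-0.228 -0.168  0.104] [ 1.35 -1.68 -3.29] -0.118
[-0.24  -0.109  0.083] [ 0.86 -0.83 -2.69] -0.103
[-0.165 -0.114  0.095] [ 0.68 -1.08 -2.9 ] -0.095
[-0.246 -0.163  0.092] [ 0.22 -0.17 -2.65] -0.093
```

View pics/w12k.png

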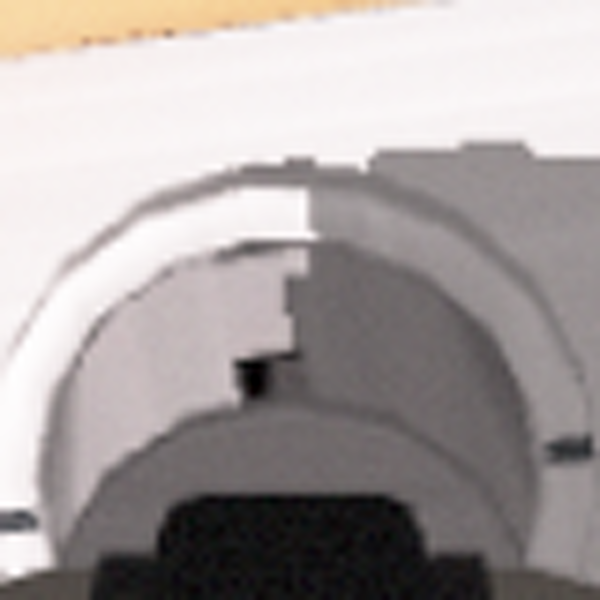

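Request:
move_arm(moves=[[0.01, -0.0001, 0, 0, 0.04], [0.01, 0, 0, 0, 0], [0.01, 0, 0, 0, 0]])

```text
t: 16.68
ee_pos: [554.9, -38.8, 131.5]
orientation: [0.996, -0.09, 0.022, -0.009]
force: [2.4, 0.1, -2.4]
opening: 0.199
```

```bash
python3 st.py; python3 -c "
from h import *
print(sense()['joint_torque'][6])"
```

```text
t 16.675 tip [554.89 -36.24  80.12] ax [-0.005 -0.018  1.   ] kyaw -10.342243348521805 d [-0.002   0.0005  0.0002] F [ 2.43  0.05 -2.41] T [-0.252 -0.121  0.146] op 0.19921851550658384
toolz [ 0.0458  0.0148 -0.9988] F tool [ 2.27 -0.43  2.52] q7 -1.0757240280387723
-0.14139299746602774
```

Request:
move_arm(moves=[[0.01, 0, 0, 0, 0.03], [0.01, 0, 0, 0, 0], [0.01, 0, 0, 0, 0]])

```text
t: 17.05
ee_pos: [554.9, -38.9, 131.5]
orientation: [0.994, -0.106, 0.022, -0.01]
force: [1.6, -0.6, -1.9]
opening: 0.194
```

```bash
python3 st.py; python3 - <<'E'
from h import *
w=snapshot("wrist")[:,:,::-1];cv2.imwrite("pics/w13.png",w)
for i in range(3):
    s=sense();print(s["ft_torque"].round(3),s["force"].round(2),s["joint_torque"][6].round(3));snapshot("top")
E
```

```text
t 17.05 tip [554.97 -36.26  80.12] ax [-0.005 -0.019  1.   ] kyaw -12.127426483872227 d [-0.0021  0.0006  0.0002] F [ 1.57 -0.57 -1.87] T [-0.351 -0.124  0.273] op 0.1937464077527547
toolz [ 0.0457  0.0144 -0.9989] F tool [1.58 0.27 1.93] q7 -1.101640355319608
[-0.322 -0.155  0.273] [ 1.5  -1.86 -3.42] -0.273
[-0.309 -0.124  0.269] [ 1.66 -1.43 -3.73] -0.274
[-0.284 -0.091  0.232] [ 0.61 -1.03 -3.49] -0.273
```

The moment rose steeply to 0.27 N m, so it is on the stop. I'll check the slot by eye.

```bash
python3 - <<'E'
from h import *
w=cv2.imread("pics/w13.png")
cv2.imwrite("pics/w13k.png",cv2.resize(w[170:290,260:380],(600,600),interpolation=cv2.INTER_CUBIC))
E
```

```text
(no output)
```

View pics/w13k.png

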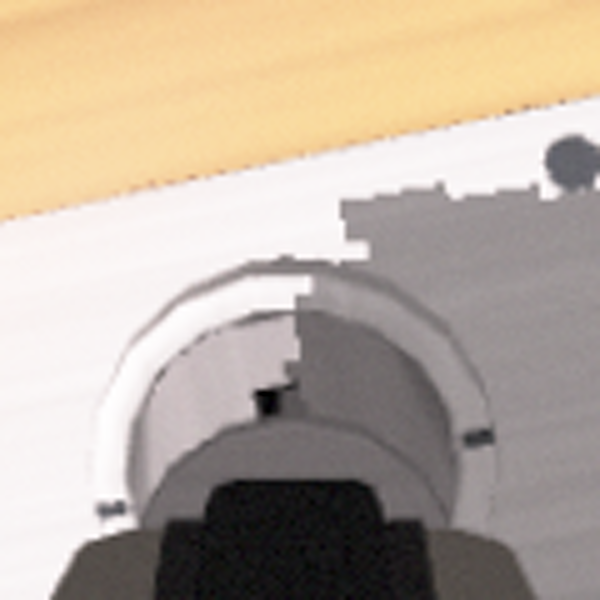

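Request:
move_arm(moves=[[0.01, 0, -0.0003, 0, -0.1], [0.01, 0, -0.0002, 0, -0.08], [0.01, 0, 0, 0, 0], [0.01, 0, 0, 0, 0]])

```text
t: 17.75
ee_pos: [554.2, -37.5, 131.8]
orientation: [1.0, -0.016, 0.022, -0.009]
force: [0.4, -0.5, -0.9]
opening: 0.192
```

```bash
python3 st.py; python3 - <<'E'
from h import *
w=snapshot("wrist")[:,:,::-1]
cv2.imwrite("pics/w14k.png",cv2.resize(w[170:290,260:380],(600,600),interpolation=cv2.INTER_CUBIC))
E
```

```text
t 17.75 tip [553.8  -35.17  80.42] ax [-0.004 -0.015  1.   ] kyaw -1.789583077492253 d [-0.001   0.0013  0.0006] F [ 0.39 -0.49 -0.87] T [-0.015  0.176  0.041] op 0.19244626210812316
toolz [ 0.044   0.0177 -0.9989] F tool [0.36 0.49 0.87] q7 -0.9537060651578159
```

View pics/w14k.png

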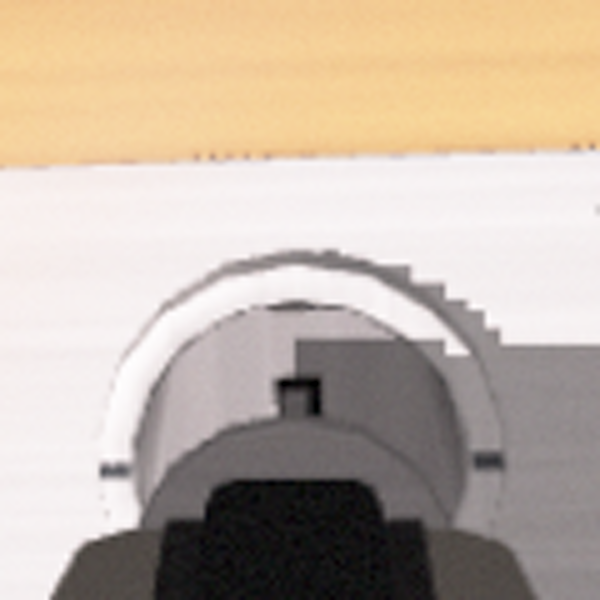

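The blade is free in the slot (298,398) and the slot is square to the plate. Lifting out.

Request:
move_arm(moves=[[0.01, 0.0002, 0, -0.004, 0], [0.01, 0.0002, 0, -0.006, 0], [0.01, 0, 0, -0.01, 0], [0.01, 0, 0, -0.015, 0], [0.01, 0, 0, -0.015, 0], [0.01, 0, 0, 0, 0]])

```text
t: 18.55
ee_pos: [552.8, -38.8, 186.3]
orientation: [1.0, -0.017, 0.023, -0.009]
force: [-0.6, -0.1, -1.3]
opening: 0.193
```

```bash
python3 st.py; python3 - <<'E'
from h import *
w=snapshot("wrist")[:,:,::-1]; cv2.imwrite("pics/w15.png",w)
cv2.imwrite("pics/w15k.png",cv2.resize(w[150:290,250:390],(600,600),interpolation=cv2.INTER_CUBIC))
print(dtip([495.6,-276.2,125]))
E
```

```text
t 18.55 tip [552.51 -36.4  134.86] ax [-0.005 -0.015  1.   ] kyaw -1.8825884824687904 d [-0.0022  0.0011  0.055 ] F [-0.57 -0.12 -1.34] T [-0.04   0.168 -0.01 ] op 0.19273944342334642
toolz [ 0.0455  0.0177 -0.9988] F tool [-0.62  0.17  1.31] q7 -1.0199293711082158
[-0.0487  0.2418  0.0024]
```

View pics/w15k.png

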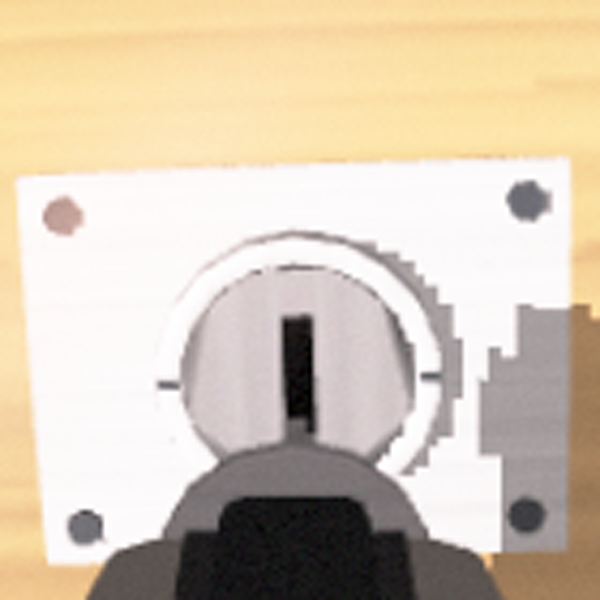

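Request:
move_arm(moves=[[0.01, -0.008, 0.04, 0, 0], [0.01, -0.01, 0.048, 0, 0], [0.01, -0.01, 0.048, 0, 0], [0.01, -0.01, 0.048, 0, 0], [0.01, -0.004, 0.02, 0, 0], [0.01, 0, 0, 0, 0]])

```text
t: 19.35
ee_pos: [502.4, -244.3, 177.5]
orientation: [1.0, -0.014, 0.02, -0.01]
force: [0.4, -0.2, -0.7]
opening: 0.193
```

Request:
move_arm(moves=[[0.01, 0, 0, 0, -0.13], [0.01, 0, 0, 0, -0.13], [0.01, 0, 0, 0, -0.13], [0.01, 0, 0, 0, -0.12], [0.01, 0, 0, 0, 0], [0.01, 0, 0, 0, 0]])

```text
t: 20.1
ee_pos: [504.1, -235.3, 175.0]
orientation: [0.968, 0.249, 0.021, -0.007]
force: [0.1, 0.6, -0.4]
opening: 0.189
```

```bash
python3 st.py; python3 - <<'E'
from h import *
import pickle
c=get_calibration("wrist");w=snapshot("wrist")[:,:,::-1]; cv2.imwrite("pics/w16.png",w);pickle.dump(c,open("w16.pkl","wb"))
print(dtip([495.6,-276.2,75]))
E
```

```text
t 20.1 tip [ 503.03 -234.15  123.57] ax [-0.003 -0.     1.   ] kyaw 28.89182740854507 d [ 0.1371 -0.149   0.0502] F [ 0.15  0.62 -0.4 ] T [-0.077  0.16  -0.017] op 0.18930334596910953
toolz [ 0.0366  0.0234 -0.9991] F tool [ 0.41 -0.47  0.42] q7 -0.19888444935914892
[-0.0289  0.0334  0.0472]
```

View pics/w16.png

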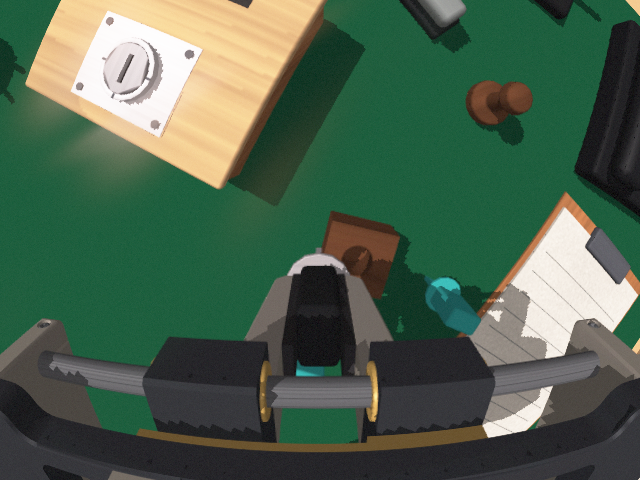

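Request:
move_arm(moves=[[0.01, -0.009, 0.011, 0.012, 0], [0.01, -0.009, 0.011, 0.012, 0], [0.01, -0.009, 0.009, 0.012, 0], [0.01, 0, 0, 0.006, 0], [0.01, 0, 0, 0, 0], [0.01, 0, 0, 0, 0]])

```text
t: 20.9
ee_pos: [498.5, -272.9, 130.4]
orientation: [0.968, 0.249, 0.02, -0.007]
force: [-0.1, 0.2, -0.2]
opening: 0.195
```

```bash
python3 st.py; python3 - <<'E'
from h import *
import pickle
c=get_calibration("wrist");w=snapshot("wrist")[:,:,::-1]; cv2.imwrite("pics/w17.png",w);pickle.dump(c,open("w17.pkl","wb"))
print(dtip([495.6,-276.2,75]),dtip([495.6,-276.2,13]))
a=cv2.resize(w[190:290,270:370],(600,600),interpolation=cv2.INTER_CUBIC)
cv2.imwrite("pics/w17k.png",np.clip(a.astype(float)*1.8,0,255).astype(np.uint8))
s=snapshot("scene")[:,:,::-1]
cv2.imwrite("pics/s17.png",cv2.resize(s[260:380,160:280],(600,600),interpolation=cv2.INTER_CUBIC))
E
```

```text
t 20.9 tip [ 497.38 -271.77   78.93] ax [-0.003 -0.     1.   ] kyaw 28.802245205246756 d [ 0.1618 -0.1796  0.0066] F [-0.07  0.21 -0.18] T [-0.075  0.176 -0.045] op 0.1945536994261595
toolz [ 0.036   0.0234 -0.9991] F tool [ 0.03 -0.22  0.18] q7 -0.07752832925550085
[-0.004   0.0031  0.0038] [-0.0067  0.0033  0.0657]
```

View pics/w17k.png

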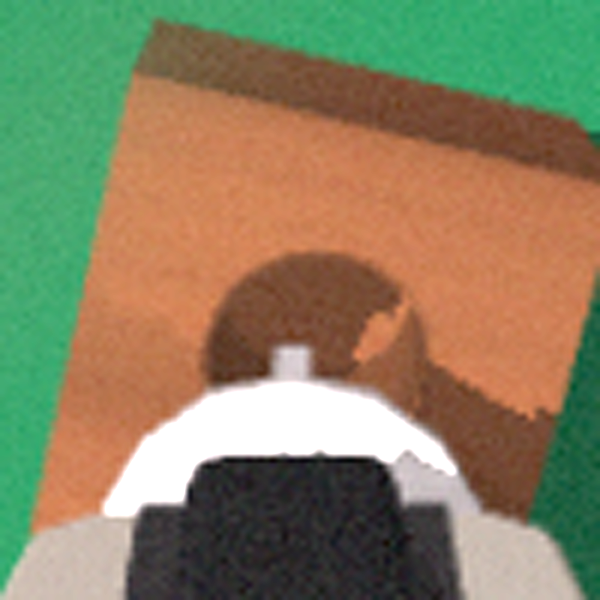

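View pics/s17.png

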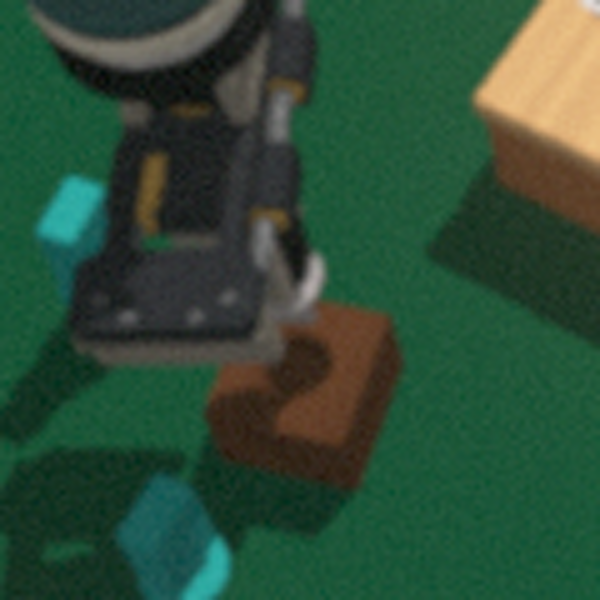

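```bash
python3 - <<'E'
from h import *
import pickle
c=pickle.load(open("w17.pkl","rb"))
f=lambda x,y,z:onplane("wrist",270-.42+x/6,190-.42+y/6,z,c)
P=np.array([f(x,y,45) for x,y in [(205,350),(427,360),(318,250),(240,287),(395,285)]])[:,:2]
A=np.c_[2*P,np.ones(5)];s=np.linalg.lstsq(A,(P**2).sum(1),rcond=None)[0];print("hole",s[:2],"r",np.sqrt(s[2]+s[0]**2+s[1]**2))
t,ax=tip();sn=sense();R=Ro.from_quat(sn["orientation"]).as_matrix();kx=R[:,0].copy();kx[2]=0;kx/=np.linalg.norm(kx)
n=f(292,345,t[2]);st=n-10*kx;print("seen tip",st,"model",t)
e=np.r_[s[:2]-st[:2],0];print("err",e,"tool",R.T@e, "tool for z 13", R.T@(e+[0,0,13-t[2]]), "for z 50",R.T@(e+[0,0,50-t[2]]))
E
```

```text
hole [ 495.88937373 -275.7326138 ] r 13.35971209902306
seen tip [ 496.20050673 -272.30169973   78.98791356] model [ 497.44730889 -271.7232552    78.98791356]
err [-0.311133   -3.43091407  0.        ] tool [-1.92425867  2.85600231 -0.09194836] tool for z 13 [-4.76596932  3.0638577  65.83442127] for z 50 [-3.17259732  2.94731137 28.86892949]
```

Request:
move_arm(moves=[[0.01, -0.002, 0.0018, 0.006, 0], [0.01, -0.0015, 0.0012, 0.008, 0], [0.01, 0, 0, 0.009, 0], [0.01, 0, 0, 0, 0], [0.01, 0, 0, 0, 0]])

```text
t: 21.62
ee_pos: [497.9, -276.4, 105.7]
orientation: [0.968, 0.249, 0.021, -0.007]
force: [0.7, -0.0, -1.2]
opening: 0.194
```

```bash
python3 st.py; python3 - <<'E'
from h import *
import pickle
c=get_calibration("wrist");w=snapshot("wrist")[:,:,::-1]; cv2.imwrite("pics/w18.png",w);pickle.dump(c,open("w18.pkl","wb"))
print(dtip([495.8,-276.,13]))
a=cv2.resize(w[190:290,270:370],(600,600),interpolation=cv2.INTER_CUBIC)
cv2.imwrite("pics/w18k.png",np.clip(a.astype(float)*1.8,0,255).astype(np.uint8))
E
```

```text
t 21.625 tip [ 496.81 -275.25   54.24] ax [-0.003 -0.001  1.   ] kyaw 28.843355434660808 d [ 0.1652 -0.1823 -0.0178] F [ 0.65 -0.04 -1.15] T [-0.053  0.183  0.   ] op 0.19408415509664342
toolz [ 0.0363  0.0239 -0.9991] F tool [0.5  0.35 1.17] q7 -0.04058317841359569
[-0.0031  0.0004  0.0412]
```

View pics/w18k.png

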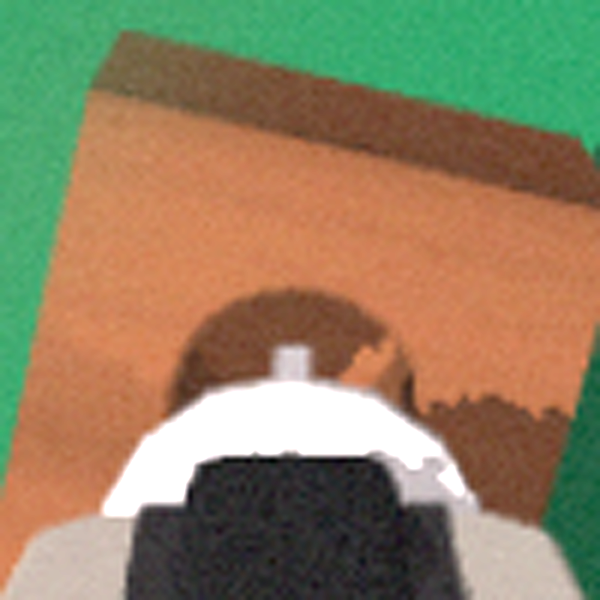

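```bash
python3 - <<'E'
from h import *
import pickle
c=pickle.load(open("w18.pkl","rb"))
f=lambda x,y,z:onplane("wrist",270-.42+x/6,190-.42+y/6,z,c)
top=f(291,288,45);t,ax=tip();n=f(292,345,t[2])
R=Ro.from_quat(sense()["orientation"]).as_matrix();kx=R[:,0].copy();kx[2]=0;kx/=np.linalg.norm(kx)
print("gap along x",(top-n)@kx, "want 3.5")
E
```

```text
gap along x 3.7063968565042686 want 3.5
```

Request:
move_arm(moves=[[0.01, -0.0004, 0, 0.007, 0], [0.01, -0.0004, 0, 0.008, 0], [0.01, -0.0004, 0, 0.008, 0], [0.01, -0.0003, 0, 0.007, 0], [0.01, -0.0002, 0, 0.006, 0], [0.01, 0, 0, 0, 0], [0.01, 0, 0, 0, 0]])

```text
t: 22.55
ee_pos: [497.8, -276.3, 67.0]
orientation: [0.968, 0.249, 0.021, -0.007]
force: [-0.8, 0.4, -0.7]
opening: 0.196
```

```bash
python3 st.py; python3 - <<'E'
from h import *
import pickle
c=get_calibration("wrist");w=snapshot("wrist")[:,:,::-1]; cv2.imwrite("pics/w19.png",w)
print(dtip([495.8,-276.,11]))
a=cv2.resize(w[190:290,270:370],(600,600),interpolation=cv2.INTER_CUBIC)
cv2.imwrite("pics/w19k.png",np.clip(a.astype(float)*1.8,0,255).astype(np.uint8))
E
```

```text
t 22.55 tip [ 496.63 -275.11   15.55] ax [-0.003 -0.001  1.   ] kyaw 28.85202838362831 d [ 0.167  -0.1822 -0.0564] F [-0.85  0.44 -0.66] T [-0.084  0.151 -0.029] op 0.19606768694010157
toolz [ 0.0362  0.0239 -0.9991] F tool [-0.56 -0.79  0.64] q7 0.007233121698485356
[-0.0014  0.0005  0.0045]
```

View pics/w19k.png

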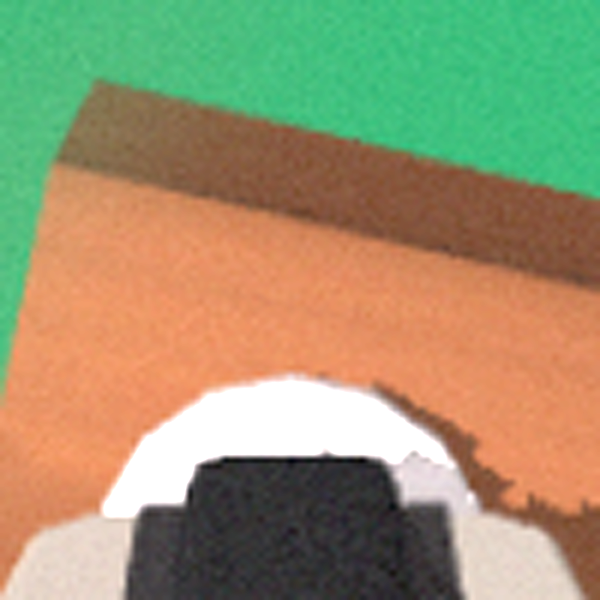

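Request:
move_arm(moves=[[0.01, -0.0003, 0, 0.0015, 0], [0.01, -0.0002, 0, 0.0015, 0], [0.01, 0, 0, 0.001, 0], [0.01, 0, 0, 0, 0]])

```text
t: 23.1
ee_pos: [497.8, -276.4, 63.2]
orientation: [0.968, 0.249, 0.021, -0.007]
force: [-0.2, -0.4, -0.7]
opening: 0.193
```

```bash
python3 st.py
```

```text
t 23.1 tip [ 496.76 -275.28   11.78] ax [-0.004 -0.001  1.   ] kyaw 28.870610066559678 d [ 0.1672 -0.1823 -0.0602] F [-0.19 -0.38 -0.72] T [-0.061  0.216  0.056] op 0.19317395123618145
toolz [ 0.0372  0.0238 -0.999 ] F tool [-0.39  0.24  0.7 ] q7 0.013074137112895193
```

Request:
move_arm(moves=[[0.01, 0, 0, 0.0008, 0], [0.01, 0, 0, 0, 0], [0.025, 0, 0, 0, 0], [0.035, 0, 0, 0, 0], [0.045, 0, 0, 0, 0], [0.05, 0, 0, 0, 0], [0.05, 0, 0, 0, 0]])

```text
t: 23.98
ee_pos: [498.3, -276.7, 62.8]
orientation: [0.968, 0.249, 0.021, -0.007]
force: [-0.7, -0.5, -0.1]
opening: 0.546
```

```bash
python3 st.py; python3 - <<'E'
from h import *
w=snapshot("wrist")[:,:,::-1]; cv2.imwrite("pics/w20.png",w)
E
```

```text
t 23.975 tip [ 497.23 -275.56   11.32] ax [-0.005 -0.     1.   ] kyaw 28.863576303245893 d [ 0.167  -0.1828 -0.0607] F [-0.68 -0.52 -0.12] T [-0.098  0.187  0.008] op 0.5461168462870045
toolz [ 0.0381  0.0233 -0.999 ] F tool [-0.85  0.13  0.08] q7 0.014027697986306082
```

View pics/w20.png

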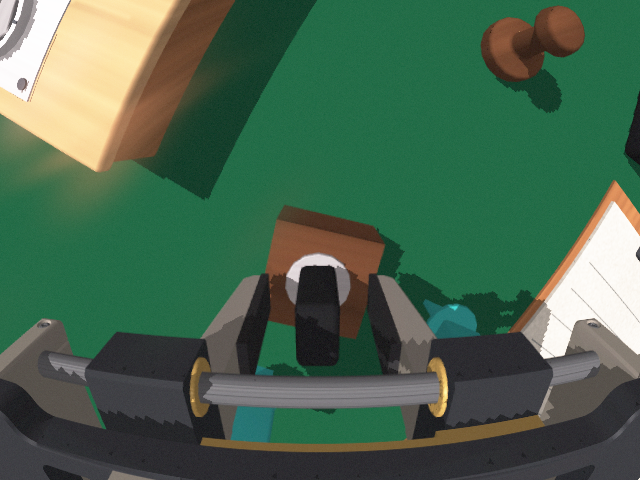

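Both fingers are clear of the handle at (318,315). Retreating straight up.

Request:
move_arm(moves=[[0.05, 0, 0, -0.015, 0], [0.05, 0.0005, 0, -0.025, 0], [0.05, 0.0005, 0, -0.03, 0], [0.05, 0, 0, -0.035, 0], [0.05, 0.03, 0, -0.03, 0], [0.05, 0.03, 0, -0.01, 0], [0.05, 0, 0, 0, 0], [0.05, 0, 0, 0, 0]])

```text
t: 25.02
ee_pos: [545.3, -252.8, 221.2]
orientation: [0.969, 0.247, 0.023, -0.006]
force: [0.6, -0.5, -0.5]
opening: 0.545
```

```bash
python3 - <<'E'
from h import *
import pickle
c=get_calibration("wrist");w=snapshot("wrist")[:,:,::-1]; pickle.dump(c,open("w21.pkl","wb"));print(sense()["ee_pos"],sense()["t"])
t=snapshot("top")[:,:,::-1];s=snapshot("scene")[:,:,::-1]
cv2.imwrite("pics/w21.png",w)
cv2.imwrite("pics/t21.png",t);cv2.imwrite("pics/s21.png",s)
t0=cv2.imread("pics/top0.png")
d=cv2.absdiff(t,t0).max(2);cv2.imwrite("pics/d21.png",d)
E
```

```text
[ 545.48334945 -252.65382692  221.13600607] 25.075
```

View pics/w21.png

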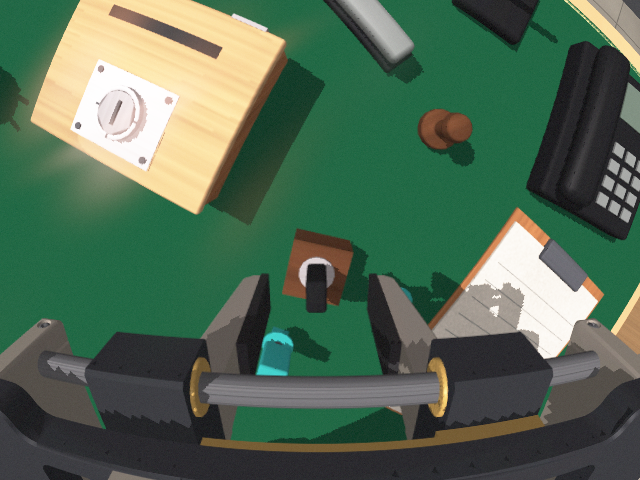

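View pics/t21.png

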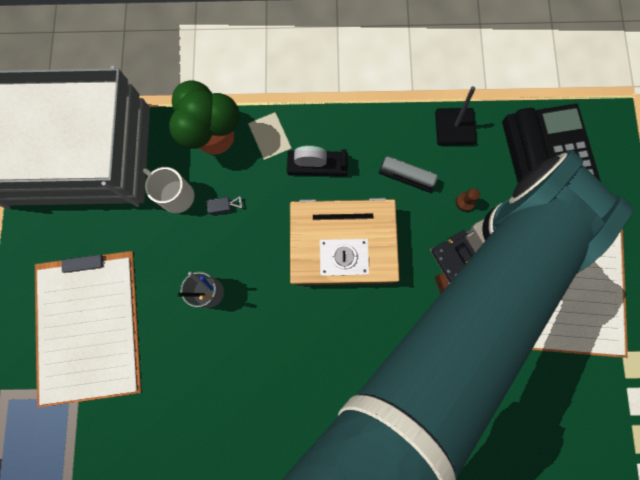

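View pics/s21.png

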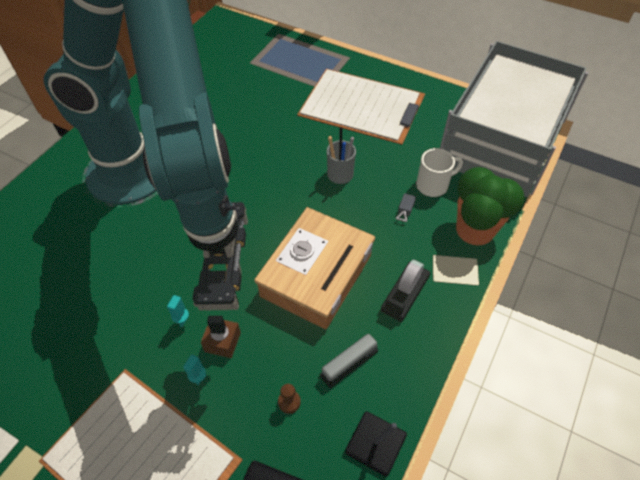

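All bystanders are where they were and the key stands in its block, scene (217,328). I'll measure the slot's angle and the key's seating.

```bash
python3 - <<'E'
from h import *
w=cv2.imread("pics/w21.png")
a=cv2.resize(w[55:175,65:185],(600,600),interpolation=cv2.INTER_CUBIC)
b=cv2.resize(w[220:320,270:370],(600,600),interpolation=cv2.INTER_CUBIC)
cv2.imwrite("pics/f21.png",np.hstack([cv2.resize(a,(400,400)),np.clip(cv2.resize(b,(400,400)).astype(float)*1.7,0,255).astype(np.uint8)]))
E
```

```text
(no output)
```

View pics/f21.png

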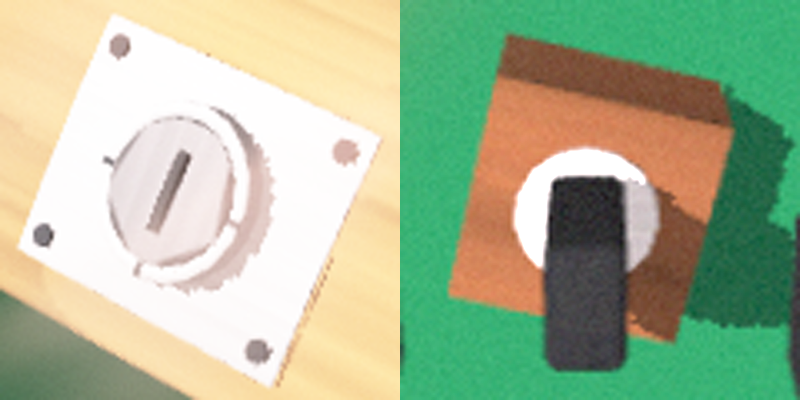

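```bash
python3 - <<'E'
from h import *
import pickle
c=pickle.load(open("w21.pkl","rb"))
k=120/400
f=lambda x,y,z:onplane("wrist",64.65+x*k,54.65+y*k,z,c)
an=lambda v:np.degrees(np.arctan2(v[1],v[0]))
L=f(180,151,86)-f(148,226,86);Rr=f(190,155,86)-f(158,230,86);print("slot yaw",an(L),an(Rr))
S=[f(*p,76) for p in [(120,45),(345,152),(258,350),(43,235)]]
print("plate front-back",an(S[0]-S[3]),an(S[1]-S[2]))
g=lambda x,y,z:onplane("wrist",269.65+(x-400)*.25,219.65+y*.25,z,c)
A=(g(546,367,106)+g(624,367,106))/2;R=Ro.from_quat(sense()["orientation"]).as_matrix();kx=R[:,0]*1;kx[2]=0;kx/=np.linalg.norm(kx)
print("handle top centre if upright",A+14*kx,"collar ctr",(g(514,215,48)+g(658,215,48))/2)
B=np.array([g(*p,45) for p in [(500,78),(733,128),(675,342),(450,296)]]);print("block",B.mean(0))
N=(g(552,180,56)+g(622,180,56))/2;print("handle base near edge -15",N-15*kx)
E
```

```text
slot yaw -0.4572002353134428 -0.3455839276130142
plate front-back 0.2351801243910779 0.20064383623353238
handle top centre if upright [ 496.45976555 -275.49768445  106.        ] collar ctr [ 495.95829504 -275.68171002   48.        ]
block [ 495.56493157 -276.85476709   45.        ]
handle base near edge -15 [ 493.43777765 -277.3969122    56.        ]
```

```bash
python3 -c "
from plant import job
print(job.job_done())"
```

```text
the job is handed in; nothing more can be done
None
```

I took the black-handled key from its holder, put its blade about 6 mm into the latch slot and turned the latch clockwise onto its stop. I then stood the key back in its holder, released it, moved the arm clear and handed the job in at about 25 s. The hand-in reports no verdict, so the results below are my own measurements.

- **Latch:** the turning moment rose steeply to about 0.27 N m, inside the 0.2 to 0.4 N m window. The final picture puts the slot within 1° of the plate's front-to-back direction.
- **Key:** its collar sits on the block within about 1.5 mm of the block's centre. The handle looks upright: the centres I measured at its top and base differ by about 3.5 mm, near the measuring error. The fingers are well clear.
- **Other things:** nothing on the desk that I compared by eye had moved, in the top and scene pictures from before and after. The arm hides some of the right side in the last top view.

Some checks disagreed slightly:

- **Tip position:** the arm's own position and the wrist camera put the key's tip 1 to 2 mm apart. I lined the blade up with the slot and the holder hole from the wrist pictures.
- **Tip drift:** by the arm's reckoning the tip drifted about 2 mm along the slot during the turn. The side force never passed about 3 N, so it did not bind.
- **Tool tilt:** the tool stood about 0.04 rad off vertical throughout.

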